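# Assemble the sieve column on the shaker

## Task

Assemble the test-sieve column on the green shaker for grading shredded metal: into its steel collecting pan put the red (fine) sieve, on that the yellow (medium) one, then the blue (coarse) one, and close the column with the lid, one piece at a time from the bottom up. Seat every piece fully and upright in the one below and let go; leave the white spare sieve, the copper dish and the brush where they lie.

Things in the scene. Friction and masses are not known exactly. Their poses are not given: they have to be found in the camera images.
- red_sieve: Fine sieve: round red plastic frame with a dense mesh. 34 mm tall, outside 60 mm in diameter from 8 mm above its underside to its rim; below that a spigot tapering from 51 to 45 mm across, on which it stands. Open above: bore 54 mm, wall 3 mm, mesh floor 13 mm above the underside. 0.08 to 0.15 kg. Stands on the bench at first. Origin: centre of its underside, z up.
- yellow_sieve: Medium sieve: as the red one in every size, yellow frame, medium mesh. Sieves nest: the spigot of one goes into the bore of the one below until its 8 mm shoulder rests on that rim (play about 1.5 mm, the taper centres it), so each piece sits with its underside 26 mm above the underside of the sieve below.
- blue_sieve: Coarse sieve: as the red one in every size, blue frame, mesh of a few wide openings.
- lid: Lid: pale aluminium disc 60 mm in diameter, with the same 8 mm spigot below as the sieves; seats in a sieve as they do. Disc top 14.5 mm above the underside; on it a black knob 22 mm in diameter, its top 37 mm above the underside. 0.06 to 0.13 kg. Stands on the bench at the start. Origin: centre of its underside, z up; round.
- pan_rim (a point): Centre of the top rim of the round steel pan (outside 60, bore 54, 22 mm deep) on the fixed green shaker, 76 mm above the bench; z up. The shaker is a box 130 x 130 x 42 mm under the pan, at the left or right of the bench; a white balance 50 mm high is on the other side. A sieve seated in the pan has its underside 8 mm below this point (spigot inside, shoulder on the rim).
- spare_sieve: Spare sieve, to be left alone: as the red one in every size, white frame. Origin: centre of its underside.
- dish: Small round copper dish with metal scraps, to be left alone: 60 mm across the rim, 16 mm high, loose. Origin: centre of its underside.
- brush: Small cleaning brush lying on the bench, to be left alone: 134 mm long along its x axis (from -73 to +61 mm), 24 mm wide, 14 mm high, loose, wooden handle, black bristles. Origin: on its underside, at its width's middle.

How it is judged (in metres and radians):
On the way, in this order (a step that is already met when the one before it is completed fails the run):
1. the red sieve is seated in the pan (horizontal distance between red_sieve and pan_rim below 0.005 m and z of red_sieve in the frame of pan_rim between -0.0105 and -0.0055 m and angle between red_sieve's own z axis and vertical below 0.07 rad), for 0.2 s.
2. the yellow sieve is seated in the red one (horizontal distance between yellow_sieve and red_sieve below 0.005 m and z of yellow_sieve in the frame of red_sieve between 0.0235 and 0.0285 m and angle between yellow_sieve's own z axis and vertical below 0.07 rad), for 0.2 s.
3. the blue sieve is seated in the yellow one (horizontal distance between blue_sieve and yellow_sieve below 0.005 m and z of blue_sieve in the frame of yellow_sieve between 0.0235 and 0.0285 m and angle between blue_sieve's own z axis and vertical below 0.07 rad), for 0.2 s.
4. the lid is seated in the blue sieve (horizontal distance between lid and blue_sieve below 0.005 m and z of lid in the frame of blue_sieve between 0.0235 and 0.0285 m and angle between lid's own z axis and vertical below 0.07 rad), for 0.2 s.
At the end, for the whole second after the job is handed in: The red sieve in the pan, the yellow in the red, the blue in the yellow and the lid in the blue: each within 5 mm of the axis of the piece below, within 2.5 mm of the fully seated height, within 4 degrees (0.07 rad) of upright, and at rest (all of step 1 and all of step 2 and all of step 3 and all of step 4 and linear speed of each of red_sieve, yellow_sieve, blue_sieve, lid below 0.02 m/s and angular speed of each of red_sieve, yellow_sieve, blue_sieve, lid below 0.3 rad/s); the robot touches nothing.
It fails at once if the white spare sieve is moved by more than 20 mm (distance of spare_sieve from where it was at the start of the episode above 0.02 m).
It fails at once if the dish is moved by more than 20 mm (distance of dish from where it was at the start of the episode above 0.02 m).
It fails at once if the brush is moved by more than 20 mm (distance of brush from where it was at the start of the episode above 0.02 m).
It also fails if it takes over 104 s, if anything falls off the work surface, if the arm or the gripper's body presses on something with over 40 N, if the wrist force passes 120 N, or if a joint passes its speed limit or range.

## Robot

A 7-joint arm with a two-finger parallel gripper is mounted at the origin on the work surface. World frame = base frame: x ahead of the robot, y to its left, z up, the work surface at z = 0. Lengths are in mm, angles in rad, forces in N, time in s.
With the tool pointing down it reaches from about 400 to 900 mm from the base axis. Payload 5.6 kg.
Tool frame: the origin (TCP) lies on the centre line of the jaws, within the pads' length; the fingertips stand 8 mm ahead of it and the grasp point (between the pads) lies 11 mm behind it; x points along the fingers, y is the direction in which the jaws open and shut, and the axes are right-handed (so a half turn about x gives the same grasp; the last joint's range is limited). The gripper opens to 92 mm and grips with 3 to 60 N. Pads are 20 mm wide; open, the fingers measure 128 mm over their backs; the gripper's body (75 mm by 189 mm) begins 69 mm behind the grasp point.
Start: joints at [-1.311, 0.468, -0.012, 1.603, 0.006, 1.071, -0.056], TCP at [193.867, 620.423, 222.592] pointing down, gripper open.
Joint ranges: [-2.53, 2.53], [-0.31, 2.02], [-1.57, 1.55], [0.28, 2.44], [-1.29, 4.43], [0.15, 1.84], [-2.92, 2.92]. Speed limits (rad/s): [2.57, 2.57, 3.14, 3.14, 3.14, 3.14, 3.14].

## Interface

Orientations are given as a unit quaternion [x, y, z, w].
In Python, from plant import arm, eyes, hand_in gives the robot as it stands. The module is installed in compiled form; this text tells all that it offers.
- The arm moves only by the tool servo_tool, never from a script. Its argument "targets" is a list of rows, each an object with "grip": the gripper's target within -1 to 1 (shut at 1, half-way at 0, fully open at -1); "delta_pos": the shift along the world's x, y, z in m, a list of three; "angular": the turn, a rotation vector about the world's x, y, z in rad, a list of three. In form: [{"grip": grip, "delta_pos": [tx, ty, tz], "angular": [wx, wy, wz]}, ...]. A call has 1 to 20 rows; each row shifts and turns the commanded pose from where the row before left it; what a row does not reach is not made up. A row lasts 1/8 s, in which the tool goes at most 62.5 mm and 10.7 degrees, less where a joint would pass 70% of its speed; a pose out of reach is approached as far as the arm can. A call with a gripper value outside its range is refused whole. The fingers move at their own pace and stop on an object; "newtons" is the grip in N (left out, the last holds). Time passes only in rows, so rows that do not move let the fingers close. It gives the time, the measured TCP pose, the force and the opening at its end, in the units of the state.
- arm.read_state(): the state, without advancing time (a new reading comes with each control period).
- eyes.read_camera(name): name is "scene" or "top" or "wrist"; returns a dict with "frame" (420x560x3 uint8, blue, green, red), "vertical_fov" (degrees; the focal length in pixels is half the picture's height over the tangent of half this angle, whatever the lens; pixels are square), "cx", "cy" (the principal point, pixels), "dist_coeffs" ([k1, k2, p1, p2, k3] as OpenCV has them; the pictures are not rectified), "R" (3x3) and "t" (3): a world point X has camera coordinates R X + t; the wrist camera has in their place "mount" (4x4, takes a point from camera to tool coordinates, whose origin is the TCP and whose axes are the tool frame's). Camera axes: x right, y down, z forward; pixel columns grow to the right and rows downward; lengths in mm; the calibration is good to about 2 mm. A picture is of the moment at which its call begins: read the wrist's pose just before it. There is no depth.
- hand_in(): hands the job in, once; it reports no verdict.
The state is a dict: "time_s": time; "q": joint angles; "joint_vel": joint speeds; "joint_efforts": joint torques, N m; "position": TCP position; "eef_rot": TCP orientation; "wrist_force": force on the tool from outside, world axes, zero at the start; "torque": the same for the moment, N m; "gripper_width": opening from 0.0 (shut) to 1.0 (fully open).
Only numpy, scipy, OpenCV 4.12 (cv2) and the standard library are available. Lean on these libraries where they do the work, as an engineer would, in place of code of your own. Each camera call takes 0.05 s, during which the arm holds its last target.

## Working session

There is one attempt and no reset: what is moved stays moved. The work goes in short steps, Python scripts to look and compute and a tool call to move; the robot and the scene stay as the last step left them, time stands still between calls to the robot, and variables do not carry over. Pictures are saved under pics/ and viewed, and the job is handed in when it is done.

Besides the shell and the picture viewer there is one more tool, called after "Request:" as name(argument=value, ...) on one line, values as JSON. servo_tool: Moves the arm, as the interface text tells. Its arguments: {"type":"object","properties":{"targets":{"type":"array"},"newtons":{"type":"number"}},"required":["targets"]}

```bash
mkdir -p pics; cat > h.py <<'E'
import numpy as np,cv2
from plant import arm,eyes
from scipy.spatial.transform import Rotation as Ro
def K(c):
    f=210/np.tan(np.radians(c["vertical_fov"])/2)
    return np.array([[f,0,c["cx"]],[0,f,c["cy"]],[0,0,1]])
def pose(c,st):
    if "mount" in c:
        M=np.array(c["mount"]);T=np.eye(4);T[:3,:3]=Ro.from_quat(st["eef_rot"]).as_matrix();T[:3,3]=st["position"]
        W=T@M; return W[:3,:3],W[:3,3]
    R=np.array(c["R"]);t=np.array(c["t"]).ravel();return R.T,-R.T@t
def cast(c,st,uv,z):
    p=cv2.undistortPoints(np.array(uv,float).reshape(-1,1,2),K(c),np.array(c["dist_coeffs"],float)).reshape(-1,2)
    A,o=pose(c,st);d=np.c_[p,np.ones(len(p))]@A.T
    s=(z-o[2])/d[:,2];return o+d*s[:,None]
def shot(n,f):
    st=arm.read_state();c=eyes.read_camera(n);cv2.imwrite(f,c["frame"]);np.save(f[:-4]+".npy",{"c":c,"st":st},allow_pickle=True);return c,st
E
python3 - <<'E'
from h import *
for n in("scene","top","wrist"):
    c,st=shot(n,f"pics/{n}0.png"); print(n,c["vertical_fov"],c["cx"],c["cy"],c["dist_coeffs"],pose(c,st))
print(st)
E
```

```text
scene 52.14486274152827 282.4516964887286 214.55486907181944 [-0.13069535  0.          0.          0.          0.        ] (array([[ 0.85415083,  0.45106433, -0.25878046],
       [ 0.5200061 , -0.74513487,  0.41757356],
       [-0.00447381, -0.49123822, -0.87101378]]), array([ 830.1750686 , -432.12887894,  998.52942713]))
top 45.52213954551628 278.7573463762516 215.67099961230312 [-0.01791323  0.          0.          0.          0.        ] (array([[ 2.79668747e-03, -9.80863651e-01,  1.94675827e-01],
       [-9.99995685e-01, -2.91830876e-03, -3.37933977e-04],
       [ 8.99591324e-04, -1.94674041e-01, -9.80867579e-01]]), array([ 333.36196988,   11.10582953, 1130.74935003]))
wrist 69.28925374489775 273.7056158330358 210.42359708028698 [0.02036689 0.         0.         0.         0.        ] (array([[ 0.2975551 ,  0.9206879 ,  0.25257621],
       [ 0.95470363, -0.28656599, -0.08013066],
       [-0.00139557,  0.26497871, -0.96425325]]), array([121.07229011, 642.7875566 , 384.06727171]))
{'time_s': 0.1, 'q': array([-1.31101546,  0.46827557, -0.01159636,  1.60348111,  0.00599319,
        1.07140415, -0.05630285]), 'joint_vel': array([-0.00112369, -0.00255092,  0.00035814, -0.00051251,  0.00123127,
        0.00131558,  0.00026066]), 'joint_efforts': array([ 1.02305057e-03, -5.21650600e+01, -1.25552554e-02, -2.44369161e+01,
       -5.67731273e-02,  1.40130377e-02,  5.59388286e-05]), 'position': array([193.7333519 , 619.9466861 , 221.76524521]), 'eef_rot': array([ 0.10612697,  0.69905827, -0.10720803,  0.69897142]), 'wrist_force': array([-0.25392243, -0.77683912, -0.26038651]), 'torque': array([ 0.02223525,  0.06341558, -0.03680366]), 'gripper_width': 0.9993148248441329}
```

View pics/scene0.png

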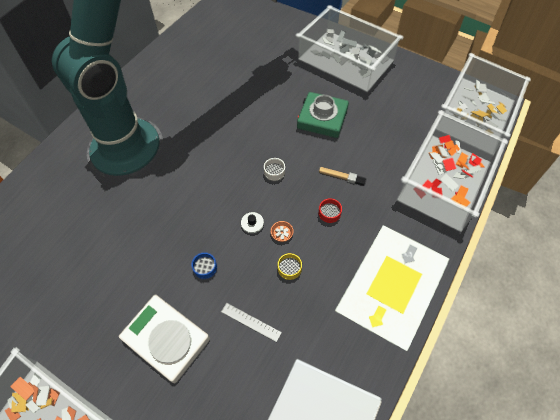

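View pics/top0.png

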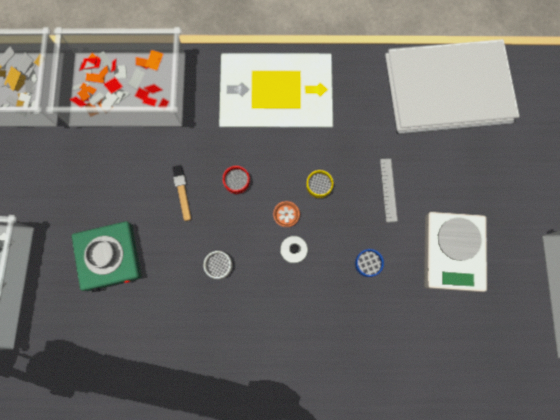

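View pics/wrist0.png

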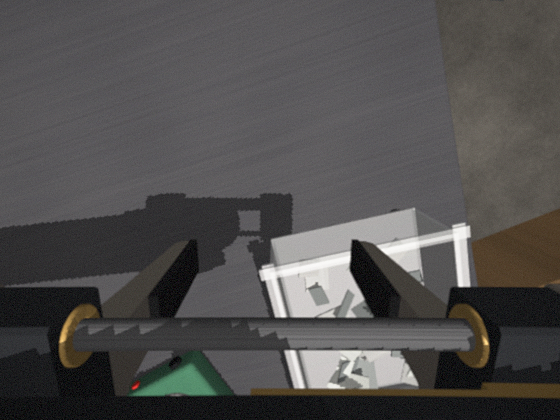

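The scene camera shows the shaker with its pan at (323,105). The top camera shows the pan at (103,254), red at (236,179), yellow at (320,183), blue at (369,263), lid at (294,249), dish at (286,214), white spare at (218,264) and brush at (182,195). The wrist view shows no pieces yet. Next I measure positions.

```bash
python3 - <<'E'
from h import *
def masks(hsv):
    H,S,V=[hsv[...,i].astype(int) for i in range(3)]
    return {"red":((H<6)|(H>174))&(S>150)&(V>60),"yellow":(H>22)&(H<35)&(S>130)&(V>80),"blue":(H>105)&(H<130)&(S>130)&(V>50),
     "orange":(H>=3)&(H<20)&(S>120),"white":(S<40)&(V>165),"green":(H>60)&(H<90)&(S>80)}
rois={"top":{"red":(236,179),"yellow":(320,183),"blue":(369,263),"dish:orange":(286,214),"lid:white":(294,249),"spare:white":(218,264),"pan:white":(103,254),"green":(103,254)},
"scene":{"red":(330,211),"yellow":(289,266),"blue":(204,264),"dish:orange":(282,231),"lid:white":(252,222),"spare:white":(274,169),"pan:white":(323,107),"green":(323,115)}}
for n in rois:
    d=np.load(f"pics/{n}0.npy",allow_pickle=True).item();c,st=d["c"],d["st"];hsv=cv2.cvtColor(c["frame"],cv2.COLOR_BGR2HSV);m=masks(hsv)
    for k,(u,v) in rois[n].items():
        mm=m[k.split(":")[-1]];r=40 if "green" in k else 20
        w=np.zeros_like(mm);w[v-r:v+r,u-r:u+r]=1;mm=(mm&w).astype(np.uint8)
        pts=cv2.findNonZero(mm)
        if pts is None or len(pts)<8: print(n,k,"none");continue
        e=cv2.fitEllipse(cv2.convexHull(pts)) 
        z={"red":34,"yellow":34,"blue":34,"dish":16,"lid":14.5,"spare":34,"pan":76,"green":42}[k.split(":")[0]]
        P=cast(c,st,[e[0]],z)[0]; P2=cast(c,st,[e[0]],z/2)[0]
        print(n,k,len(pts),np.round(e[0],1),np.round(e[1],1),"top",P.round(1)[:2],"mid",P2.round(1)[:2])
    x0={"top":(60,130,310,330),"scene":(150,80,380,300)}[n]
    x,y,X,Y=(60,130,400,310) if n=="top" else (180,80,380,290)
    im=c["frame"][y:Y,x:X];s=min(800/(X-x),600/(Y-y));cv2.imwrite(f"pics/{n}0z.png",cv2.resize(im,None,fx=s,fy=s,interpolation=cv2.INTER_CUBIC));print(s,x,y)
st=arm.read_state();print(Ro.from_quat(st["eef_rot"]).as_matrix().round(3)); print(eyes.read_camera("wrist")["mount"])
E
```

```text
top red 209 [235.9 179.3] [26.7 27.9] top [634.9 108. ] mid [639.5 109.5]
top yellow 250 [319.3 183.4] [27.5 28.1] top [625.7 -80.7] mid [630.2 -82.2]
top blue 168 [369.2 262.6] [27.4 28.4] top [ 446.5 -188.1] mid [ 448.3 -191.2]
top dish:orange 351 [286.2 213.7] [25.4 26.4] top [559.3  -6.1] mid [560.9  -6.2]
top lid:white 454 [293.5 248.9] [26.3 26.4] top [478.9 -22.5] mid [479.8 -22.7]
top spare:white 193 [216.8 264.3] [26.6 27.1] top [441.8 146.4] mid [443.5 148.5]
top pan:white 686 [102.9 254.7] [36.6 39.2] top [457.3 383.3] mid [461.8 396.7]
top green 2307 [106.5 256.2] [75.  78.7] top [457.9 387.2] mid [460.3 394.5]
2.3529411764705883 60 130
scene red 243 [329.5 210.1] [23.4 24.6] top [641.4 104.9] mid [638.1 114.4]
scene yellow 245 [289.2 265.9] [24.9 26.6] top [631.8 -83.2] mid [628.3 -77.1]
scene blue 237 [203.8 265.2] [25.1 26. ] top [ 453.4 -189.9] mid [ 446.8 -185.6]
scene dish:orange 243 [281.4 230.9] [20.3 22.3] top [561.   -3.9] mid [ 5.589e+02 -4.000e-01]
scene lid:white 269 [251.9 221.7] [19.9 22.6] top [480.7 -19.9] mid [478.1 -16.8]
scene spare:white 132 [274.  166.1] [17.7 21.5] top [443.8 149.4] mid [436.9 159.6]
scene pan:white 206 [323.3 107.8] [23.9 27.3] top [472.7 375. ] mid [458.  408.3]
scene green 1064 [322.9 114.7] [50.4 54.2] top [471.5 379.8] mid [463.6 397.6]
2.857142857142857 180 80
[[-0.     0.298  0.954]
 [-0.001  0.954 -0.298]
 [-1.    -0.001  0.   ]]
[[-1.34369552e-04 -2.64874568e-01  9.64282866e-01 -1.62310360e+02]
 [ 9.99999727e-01  6.65034042e-04  3.22021815e-04 -1.17997301e-01]
 [-7.26576321e-04  9.64282646e-01  2.64874406e-01 -7.61486630e+01]
 [ 0.00000000e+00  0.00000000e+00  0.00000000e+00  1.00000000e+00]]
```

Request:
servo_tool(targets=[{"grip": -0.65,"delta_pos": [0.029,-0.0285,0.002],"angular": [0,0,0]},{"grip": -0.65,"delta_pos": [0.029,-0.0285,0.002],"angular": [0,0,0]},{"grip": -0.65,"delta_pos": [0.029,-0.0285,0.002],"angular": [0,0,0]},{"grip": -0.65,"delta_pos": [0.029,-0.0285,0.002],"angular": [0,0,0]},{"grip": -0.65,"delta_pos": [0.029,-0.0285,0.002],"angular": [0,0,0]},{"grip": -0.65,"delta_pos": [0.029,-0.0285,0.002],"angular": [0,0,0]},{"grip": -0.65,"delta_pos": [0.029,-0.0285,0.002],"angular": [0,0,0]},{"grip": -0.65,"delta_pos": [0.029,-0.0285,0.002],"angular": [0,0,0]},{"grip": -0.65,"delta_pos": [0,0,0],"angular": [0,0,0]},{"grip": -0.65,"delta_pos": [0,0,0],"angular": [0,0,0]}])

```text
time_s: 1.45
position: [425.3, 392.9, 238.4]
eef_rot: [0.107, 0.699, -0.106, 0.699]
wrist_force: [-0.1, -0.3, -0.4]
gripper_width: 0.823
```

```bash
python3 - <<'E'
from h import *
c,st=shot("wrist","pics/w_pan.png");print(st["position"],st["gripper_width"],Ro.from_quat(st["eef_rot"]).as_matrix().round(3).tolist(),st["q"].round(2))
E
```

```text
[425.25655102 392.86006059 238.44978864] 0.8232384837201921 [[-0.001, 0.298, 0.955], [0.0, 0.955, -0.298], [-1.0, 0.0, -0.001]] [-0.88  0.33  0.09  1.77 -0.03  1.04  0.5 ]
```

View pics/w_pan.png

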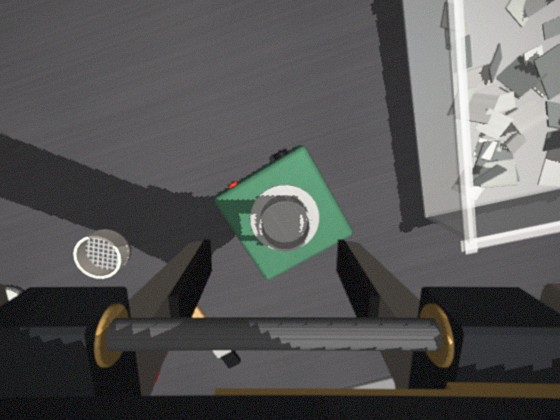

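The pan on the green shaker is at about (284,219), with a wider pale flange ring around it. I zoom in to separate the rim from the flange.

```bash
python3 - <<'E'
from h import *
im=cv2.imread("pics/w_pan.png")[170:270,230:340];cv2.imwrite("pics/w_panz.png",cv2.resize(im,None,fx=6,fy=6,interpolation=cv2.INTER_CUBIC))
E
```

```text
(no output)
```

View pics/w_panz.png

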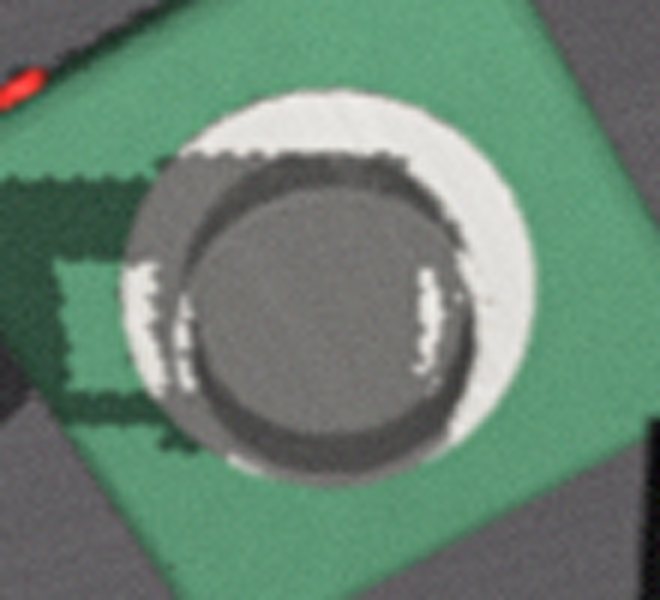

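View pics/top0z.png

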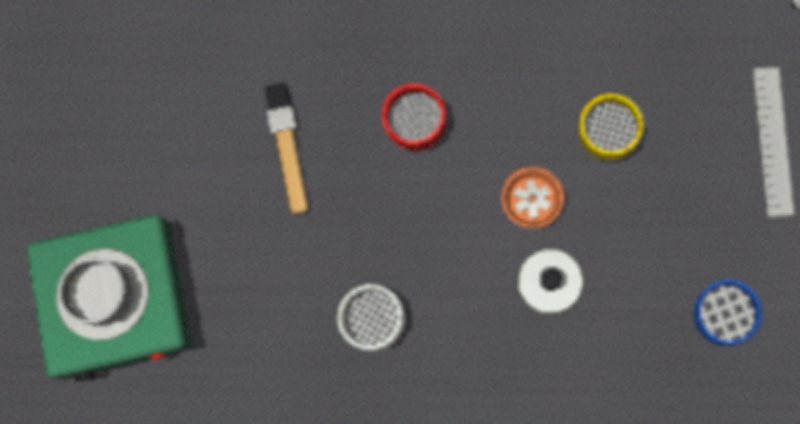

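```bash
python3 - <<'E'
from h import *
d=np.load("pics/w_pan.npy",allow_pickle=True).item();c,st=d["c"],d["st"]
off=np.array([230,170])
def p(x,y): return (np.array([x,y])+.5)/6-.5+off
for z in(42,46,50,54): print("flange",z,cast(c,st,[p(329.5,288.5)],z)[0].round(1), np.linalg.norm(np.diff(cast(c,st,[p(122,288),p(537,288)],z),axis=0)).round(1))
print("bore",cast(c,st,[p(330,311)],76)[0].round(1),np.linalg.norm(np.diff(cast(c,st,[p(185,300),p(475,300)],76),axis=0)))
ims=[]
for n,(x,y) in {"top":(103,254),"scene":(323,107)}.items():
    im=cv2.imread(f"pics/{n}0.png")[y-30:y+30,x-30:x+30];ims.append(cv2.resize(im,None,fx=6.5,fy=6.5,interpolation=cv2.INTER_CUBIC))
cv2.imwrite("pics/panz2.png",np.hstack(ims))
E
```

```text
flange 42 [459.3 396.2  42. ] 85.2
flange 46 [458.1 396.4  46. ] 84.2
flange 50 [456.9 396.6  50. ] 83.3
flange 54 [455.7 396.8  54. ] 82.3
bore [453.4 396.8  76. ] 53.99595039464524
```

View pics/panz2.png

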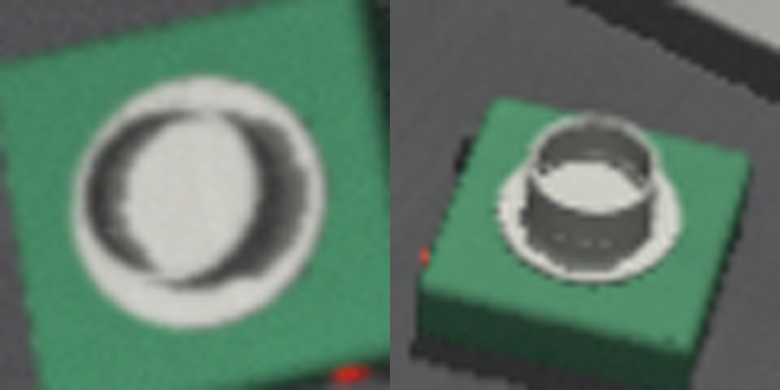

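```bash
python3 - <<'E'
from h import *
for n,uv in {"scene":(323.9,101.8),"top":(99,254.1)}.items():
    d=np.load(f"pics/{n}0.npy",allow_pickle=True).item();c,st=d["c"],d["st"]
    print(n,cast(c,st,[uv],76)[0].round(1))
E
```

```text
scene [462.7 397.2  76. ]
top [458.5 391.7  76. ]
```

The pan comes out at about (458,396), from the wrist flange (459,396), scene (463,397) and top (458.5,392). I'll refine it later. The next move is to the red sieve.

Request:
servo_tool(targets=[{"grip": -0.65,"delta_pos": [0.0195,-0.0305,0],"angular": [0,0,0]},{"grip": -0.65,"delta_pos": [0.0195,-0.0305,0],"angular": [0,0,0]},{"grip": -0.65,"delta_pos": [0.0195,-0.0305,0],"angular": [0,0,0]},{"grip": -0.65,"delta_pos": [0.0195,-0.0305,0],"angular": [0,0,0]},{"grip": -0.65,"delta_pos": [0.0195,-0.0305,0],"angular": [0,0,0]},{"grip": -0.65,"delta_pos": [0.0195,-0.0305,0],"angular": [0,0,0]},{"grip": -0.65,"delta_pos": [0.0195,-0.0305,0],"angular": [0,0,0]},{"grip": -0.65,"delta_pos": [0.0195,-0.0305,0],"angular": [0,0,0]},{"grip": -0.65,"delta_pos": [0.0195,-0.0305,0],"angular": [0,0,0]},{"grip": -0.65,"delta_pos": [0,0,0],"angular": [0,0,0]},{"grip": -0.65,"delta_pos": [0,0,0],"angular": [0,0,0]}])

```text
time_s: 2.88
position: [600.7, 119.9, 238.3]
eef_rot: [0.106, 0.7, -0.106, 0.699]
wrist_force: [0.2, 0.2, 0.1]
gripper_width: 0.826
```

```bash
python3 - <<'E'
from h import *
c,st=shot("wrist","pics/w_red.png");print(st["position"],st["q"].round(2))
t,s2=shot("top","pics/top1.png")
E
```

```text
[600.65562812 119.93968167 238.25524009] [-0.42  0.39  0.23  1.7  -0.1   1.07  1.1 ]
```

View pics/w_red.png

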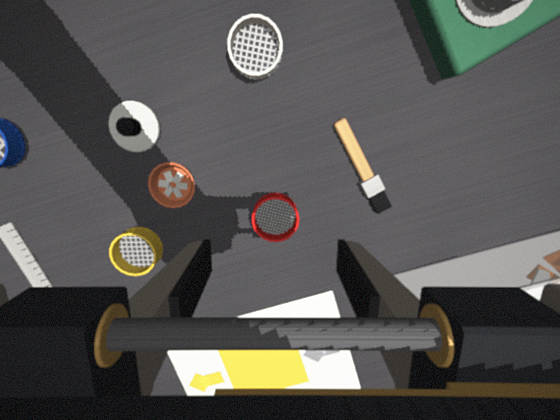

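The wrist view shows red at (275,217), yellow at (136,252), lid at (134,126), dish at (171,185) and spare at (255,46). I fit the red rim precisely.

```bash
cat >> h.py <<'E'
def cmask(fr,col):
    hsv=cv2.cvtColor(fr,cv2.COLOR_BGR2HSV);H,S,V=[hsv[...,i].astype(int) for i in range(3)]
    return {"red":((H<6)|(H>174))&(S>150)&(V>60),"yellow":(H>20)&(H<35)&(S>130)&(V>60),"blue":(H>105)&(H<130)&(S>130)&(V>50)}[col].astype(np.uint8)
def ring(c,st,col,uv,r=45,zt=34):
    m=cmask(c["frame"],col);w=np.zeros_like(m);u,v=map(int,uv);w[max(0,v-r):v+r,max(0,u-r):u+r]=1;m=m&w
    m=cv2.morphologyEx(m,cv2.MORPH_CLOSE,np.ones((3,3),np.uint8))
    cs,h=cv2.findContours(m,cv2.RETR_CCOMP,cv2.CHAIN_APPROX_NONE)
    out=max(range(len(cs)),key=lambda i:cv2.contourArea(cs[i]));inn=[i for i in range(len(cs)) if h[0][i][3]==out]
    eo=cv2.fitEllipse(cv2.convexHull(cs[out]));res={"outer":eo}
    if inn:
        i=max(inn,key=lambda i:cv2.contourArea(cs[i])); res["inner"]=cv2.fitEllipse(cv2.convexHull(cs[i]))
    # rays of outer rim points fitted as circle of r=30 about the rim plane: keep only points at far side of camera
    for k,e in res.items(): print(col,k,np.round(e[0],1),np.round(e[1],1),"z34",cast(c,st,[e[0]],zt)[0].round(1),"z21",cast(c,st,[e[0]],zt-13)[0].round(1))
E
python3 - <<'E'
from h import *
d=np.load("pics/w_red.npy",allow_pickle=True).item();c,st=d["c"],d["st"]
ring(c,st,"red",(275,217));ring(c,st,"yellow",(136,252))
im=c["frame"][180:260,230:320];cv2.imwrite("pics/redz.png",cv2.resize(im,None,fx=7,fy=7,interpolation=cv2.INTER_CUBIC))
d=np.load("pics/top0.npy",allow_pickle=True).item();c,st=d["c"],d["st"];ring(c,st,"red",(236,179),20)
E
```

```text
red outer [274.7 217.2] [47.5 48.6] z34 [632.6 111.4  34. ] z21 [636.4 110.3  21. ]
red inner [275.  216.5] [37.6 42.4] z34 [631.9 112.1  34. ] z21 [635.6 111.   21. ]
yellow outer [135.5 250.8] [47.5 53.6] z34 [622.9 -73.6  34. ] z21 [626.2 -81.2  21. ]
yellow inner [135.8 251.1] [30.4 41.7] z34 [623.4 -73.4  34. ] z21 [626.7 -81.1  21. ]
red outer [235.9 179.3] [26.7 27.9] z34 [634.9 108.   34. ] z21 [638.4 109.2  21. ]
red inner [236.  179.2] [23.  24.6] z34 [635.2 107.8  34. ] z21 [638.7 108.9  21. ]
```

View pics/redz.png

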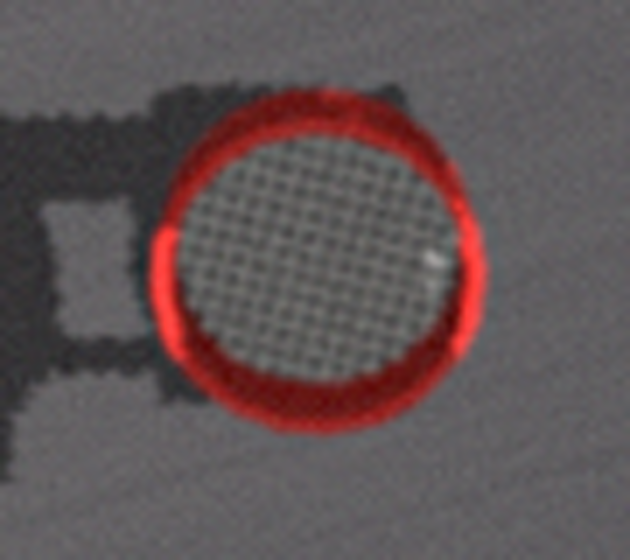

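Request:
servo_tool(newtons=15, targets=[{"grip": -0.65,"delta_pos": [0.017,-0.005,-0.02],"angular": [0,0,0]},{"grip": -0.65,"delta_pos": [0.017,-0.0045,-0.04],"angular": [0,0,0]},{"grip": -0.65,"delta_pos": [0,0,-0.04],"angular": [0,0,0]},{"grip": -0.65,"delta_pos": [0,0,-0.04],"angular": [0,0,0]},{"grip": -0.65,"delta_pos": [0,0,-0.035],"angular": [0,0,0]},{"grip": -0.65,"delta_pos": [0,0,-0.025],"angular": [0,0,0]},{"grip": -0.65,"delta_pos": [0,0,-0.015],"angular": [0,0,0]},{"grip": -0.65,"delta_pos": [0,0,-0.006],"angular": [0,0,0]},{"grip": -0.65,"delta_pos": [0,0,0],"angular": [0,0,0]},{"grip": -0.65,"delta_pos": [0,0,0],"angular": [0,0,0]}])

```text
time_s: 4.22
position: [636.1, 108.7, 18.7]
eef_rot: [0.107, 0.698, -0.106, 0.7]
wrist_force: [0.5, 0.6, 0.4]
gripper_width: 0.828
```

```bash
python3 - <<'E'
from h import *
c,st=shot("wrist","pics/w_red2.png");print(st["position"],st["wrist_force"]);ring(c,st,"red",(275,275),80)
E
```

```text
[636.13404047 108.65696117  18.70252114] [0.46354222 0.59952535 0.39628677]
red outer [277.5 266.2] [110.9 117. ] z34 [631.7 112.1  34. ] z21 [637.7 110.4  21. ]
red inner [277.2 260.9] [74.7 92.2] z34 [628.8 112.8  34. ] z21 [634.6 111.2  21. ]
```

View pics/w_red2.png

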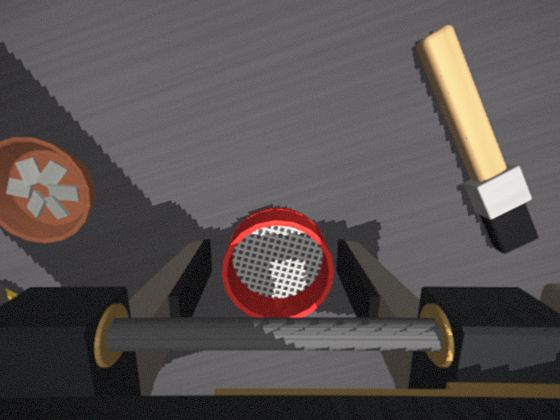

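Red sits between the open jaws, its rim spanning u 222..333 with its centre near v 268. I compare this with where the tool axis projects.

```bash
cat >> h.py <<'E'
def proj(c,st,P):
    A,o=pose(c,st);R=A.T
    q,_=cv2.projectPoints(np.array(P,float).reshape(-1,3),cv2.Rodrigues(R)[0],-R@o,K(c),np.array(c["dist_coeffs"],float));return q.reshape(-1,2)
def circ(c,st,x,y,z,r,n=60):
    a=np.linspace(0,2*np.pi,n,endpoint=False);return proj(c,st,np.c_[x+r*np.cos(a),y+r*np.sin(a),0*a+z])
E
python3 - <<'E'
from h import *
d=np.load("pics/w_red2.npy",allow_pickle=True).item();c,st=d["c"],d["st"];x,y,z=st["position"]
print(proj(c,st,[[x,y,34]]))
for r in(27,30):
  q=circ(c,st,x,y,34,r);print(r,q.min(0),q.max(0))
im=c["frame"][190:330,200:360];cv2.imwrite("pics/r2z.png",cv2.resize(im,None,fx=4,fy=4,interpolation=cv2.INTER_CUBIC))
E
```

```text
[[273.81336224 275.24972631]]
27 [223.03655251 227.09665908] [324.53462557 319.47729928]
30 [217.38278645 221.47473331] [330.20182947 324.17471699]
```

View pics/r2z.png

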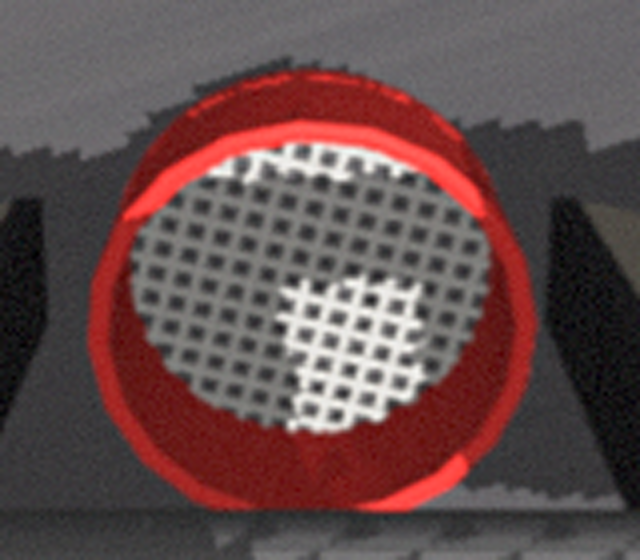

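It is well centred: the offset is about 2 mm along the jaws and under 1 mm across. I close and lift.

Request:
servo_tool(newtons=15, targets=[{"grip": 1,"delta_pos": [0,0,0],"angular": [0,0,0]},{"grip": 1,"delta_pos": [0,0,0],"angular": [0,0,0]},{"grip": 1,"delta_pos": [0,0,0],"angular": [0,0,0]},{"grip": 1,"delta_pos": [0,0,0],"angular": [0,0,0]},{"grip": 1,"delta_pos": [0,0,0],"angular": [0,0,0]},{"grip": 1,"delta_pos": [0,0,0.02],"angular": [0,0,0]},{"grip": 1,"delta_pos": [0,0,0.04],"angular": [0,0,0]},{"grip": 1,"delta_pos": [0,0,0.04],"angular": [0,0,0]},{"grip": 1,"delta_pos": [0,0,0.04],"angular": [0,0,0]},{"grip": 1,"delta_pos": [0,0,0.03],"angular": [0,0,0]},{"grip": 1,"delta_pos": [0,0,0],"angular": [0,0,0]},{"grip": 1,"delta_pos": [0,0,0],"angular": [0,0,0]}])

```text
time_s: 5.78
position: [634.5, 108.2, 186.8]
eef_rot: [0.106, 0.7, -0.107, 0.699]
wrist_force: [0.4, 0.6, -1.9]
gripper_width: 0.656
```

```bash
python3 - <<'E'
from h import *
c,st=shot("wrist","pics/w_red3.png");x,y,z=st["position"];print(st["position"],st["wrist_force"],st["gripper_width"])
q=circ(c,st,x,y,z+15.5,30);print(q.min(0),q.max(0))
im=c["frame"][190:330,190:360];cv2.imwrite("pics/r3z.png",cv2.resize(im,None,fx=4,fy=4,interpolation=cv2.INTER_CUBIC))
E
```

```text
[634.54447536 108.2294942  186.80972645] [ 0.44607106  0.60323552 -1.86540795] 0.6559521805728687
[217.27739328 221.46278882] [330.24122476 324.43760994]
```

View pics/r3z.png

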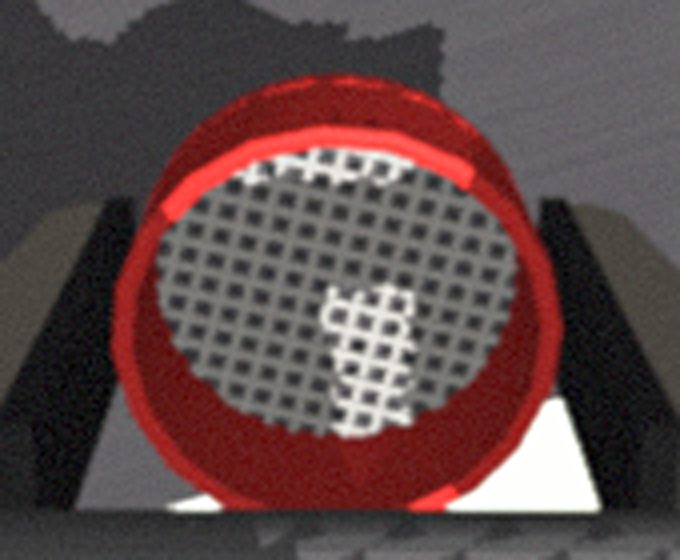

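The red sieve is held centred: width 60 mm, rim where predicted. I next view the pan from straight above with the wrist camera.

Request:
servo_tool(targets=[{"grip": 1,"delta_pos": [-0.0116,0.0296,0.004],"angular": [0,0,0]},{"grip": 1,"delta_pos": [-0.0116,0.0296,0.004],"angular": [0,0,0]},{"grip": 1,"delta_pos": [-0.0116,0.0296,0.004],"angular": [0,0,0]},{"grip": 1,"delta_pos": [-0.0116,0.0296,0.004],"angular": [0,0,0]},{"grip": 1,"delta_pos": [-0.0116,0.0296,0],"angular": [0,0,0]},{"grip": 1,"delta_pos": [-0.0116,0.0296,0],"angular": [0,0,0]},{"grip": 1,"delta_pos": [-0.0116,0.0296,0],"angular": [0,0,0]},{"grip": 1,"delta_pos": [-0.0116,0.0296,0],"angular": [0,0,0]},{"grip": 1,"delta_pos": [-0.0116,0.0296,0],"angular": [0,0,0]},{"grip": 1,"delta_pos": [0,0,0],"angular": [0,0,0]},{"grip": 1,"delta_pos": [0,0,0],"angular": [0,0,0]}])

```text
time_s: 7.2
position: [531.0, 373.4, 202.3]
eef_rot: [0.106, 0.699, -0.108, 0.699]
wrist_force: [0.6, -1.0, -1.0]
gripper_width: 0.658
```

```bash
python3 - <<'E'
from h import *
c,st=shot("wrist","pics/w_pan2.png");print(st["position"],st["wrist_force"],st["gripper_width"])
u,v=proj(c,st,[[458,396,76]])[0];print(u,v);u,v=int(u),int(v);np.save("/tmp/o.npy",[u-55,v-45])
im=c["frame"][max(0,v-45):v+45,u-55:u+55];print(u-55,max(0,v-45));cv2.imwrite("pics/pan2z.png",cv2.resize(im,None,fx=6,fy=6,interpolation=cv2.INTER_CUBIC))
for z,r in((76,27),(76,30)):
  q=circ(c,st,458,396,z,r);print(q.min(0),q.max(0))
E
```

```text
[531.01425086 373.40358894 202.34773855] [ 0.56503053 -1.00509629 -1.04352086] 0.6584192451931434
273.84931143890884 126.5622355468642
218 81
[244.31591264  94.97176241] [303.37818147 156.4707484 ]
[241.03267127  91.34993423] [306.66035988 159.69740004]
```

View pics/pan2z.png

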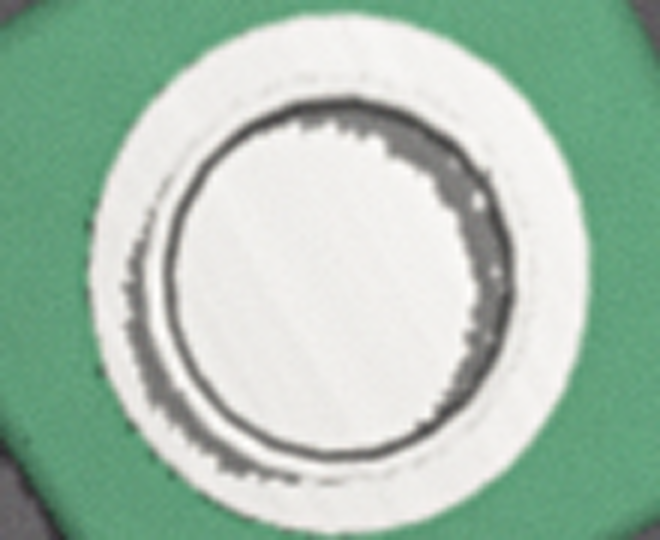

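The bore is crisp in this view, at u 245.5..303.5 and v 97..158, which gives a pan centre of about (459.6,396.2). I go to a hover above it.

Request:
servo_tool(targets=[{"grip": 1,"delta_pos": [-0.024,0.0076,0],"angular": [0,0,0]},{"grip": 1,"delta_pos": [-0.024,0.0076,-0.02],"angular": [0,0,0]},{"grip": 1,"delta_pos": [-0.0234,0.0076,-0.03],"angular": [0,0,0]},{"grip": 1,"delta_pos": [0,0,-0.03],"angular": [0,0,0]},{"grip": 1,"delta_pos": [0,0,-0.016],"angular": [0,0,0]},{"grip": 1,"delta_pos": [0,0,0],"angular": [0,0,0]},{"grip": 1,"delta_pos": [0,0,0],"angular": [0,0,0]}])

```text
time_s: 8.12
position: [460.8, 397.6, 108.6]
eef_rot: [0.108, 0.698, -0.107, 0.699]
wrist_force: [0.7, -0.3, -1.2]
gripper_width: 0.657
```

```bash
python3 - <<'E'
from h import *
c,st=shot("scene","pics/s_h.png");print(st["position"],st["wrist_force"]);a=c["frame"][50:130,273:373]
c,st=shot("top","pics/t_h.png");print(st["position"]);b=c["frame"][214:294,50:150]
cv2.imwrite("pics/hov.png",cv2.resize(np.hstack([a,b]),None,fx=4,fy=4,interpolation=cv2.INTER_CUBIC))
E
```

```text
[460.7674755  397.56760625 108.58146815] [ 0.68528772 -0.29576487 -1.1949867 ]
[460.69935911 397.81379258 108.77927255]
```

View pics/hov.png

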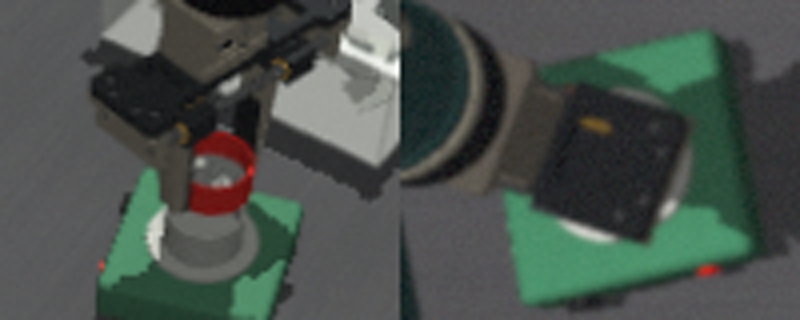

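Request:
servo_tool(targets=[{"grip": 1,"delta_pos": [-0.0006,-0.0008,-0.006],"angular": [0,0,0]},{"grip": 1,"delta_pos": [0,0,-0.005],"angular": [0,0,0]},{"grip": 1,"delta_pos": [0,0,-0.004],"angular": [0,0,0]},{"grip": 1,"delta_pos": [0,0,-0.003],"angular": [0,0,0]},{"grip": 1,"delta_pos": [0,0,-0.002],"angular": [0,0,0]},{"grip": 1,"delta_pos": [0,0,0],"angular": [0,0,0]}])

```text
time_s: 8.98
position: [458.9, 396.8, 87.4]
eef_rot: [0.107, 0.699, -0.107, 0.699]
wrist_force: [-0.5, 0.4, -0.5]
gripper_width: 0.661
```

Request:
servo_tool(targets=[{"grip": 1,"delta_pos": [0,0,-0.001],"angular": [0,0,0]},{"grip": 1,"delta_pos": [0,0,-0.001],"angular": [0,0,0]},{"grip": 1,"delta_pos": [0,0,0],"angular": [0,0,0]}])

```text
time_s: 9.35
position: [459.0, 396.9, 86.1]
eef_rot: [0.107, 0.699, -0.107, 0.699]
wrist_force: [-1.7, -1.2, 2.9]
gripper_width: 0.653
```

Contact at 86.1 mm, the seated height. I release and lift.

Request:
servo_tool(targets=[{"grip": -0.65,"delta_pos": [0,0,0],"angular": [0,0,0]},{"grip": -0.65,"delta_pos": [0,0,0],"angular": [0,0,0]},{"grip": -0.65,"delta_pos": [0,0,0],"angular": [0,0,0]},{"grip": -0.65,"delta_pos": [0,0,0.015],"angular": [0,0,0]},{"grip": -0.65,"delta_pos": [0,0,0.03],"angular": [0,0,0]},{"grip": -0.65,"delta_pos": [0.02,-0.006,0.04],"angular": [0,0,0]},{"grip": -0.65,"delta_pos": [0.025,-0.008,0.03],"angular": [0,0,0]},{"grip": -0.65,"delta_pos": [0.025,-0.008,0.02],"angular": [0,0,0]},{"grip": -0.65,"delta_pos": [0,0,0],"angular": [0,0,0]},{"grip": -0.65,"delta_pos": [0,0,0],"angular": [0,0,0]}])

```text
time_s: 10.6
position: [527.4, 375.1, 219.9]
eef_rot: [0.106, 0.7, -0.107, 0.698]
wrist_force: [0.1, -0.3, -0.1]
gripper_width: 0.825
```

```bash
python3 - <<'E'
from h import *
c,st=shot("wrist","pics/w_p3.png");print(st["position"],st["gripper_width"])
s,_=shot("scene","pics/s_p3.png")
ring(c,st,"red",proj(c,st,[[459,396.5,102]])[0],60,102)
for r in(27,30):
  q=circ(c,st,459,396.5,102,r);print(q.min(0),q.max(0))
a=c["frame"][60:200,200:350];b=s["frame"][50:130,273:373]
cv2.imwrite("pics/p3.png",np.hstack([cv2.resize(a,(428,400)),cv2.resize(b,(372,400),interpolation=cv2.INTER_CUBIC)]))
E
```

```text
[527.40129386 375.14083244 219.85751641] 0.8246737817993638
red outer [273.8 130.9] [65.3 67.4] z34 [457.9 396.7 102. ] z21 [458.  396.7  89. ]
red inner [274.2 130.8] [59.2 61.1] z34 [457.8 397.1 102. ] z21 [458. 397.  89.]
[243.6798543  100.05308385] [304.21078836 162.75776129]
[240.31347995  96.35666665] [307.57324712 166.04463754]
```

View pics/p3.png

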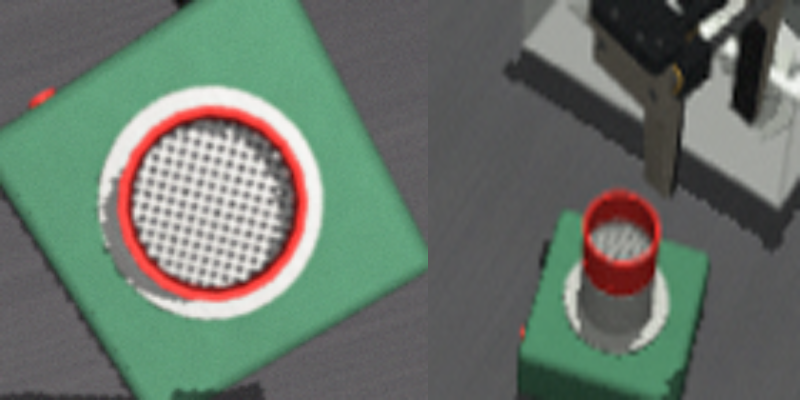

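Red is seated and upright: its rim is circular and concentric with the flange at about (458,397), shoulder on the pan. Next is yellow.

Request:
servo_tool(targets=[{"grip": -0.65,"delta_pos": [0.005,-0.02,0],"angular": [0,0,0]},{"grip": -0.65,"delta_pos": [0.0085,-0.0388,0],"angular": [0,0,0]},{"grip": -0.65,"delta_pos": [0.0085,-0.0388,0],"angular": [0,0,0]},{"grip": -0.65,"delta_pos": [0.0085,-0.0388,0],"angular": [0,0,0]},{"grip": -0.65,"delta_pos": [0.0085,-0.0388,0],"angular": [0,0,0]},{"grip": -0.65,"delta_pos": [0.0085,-0.0388,0],"angular": [0,0,0]},{"grip": -0.65,"delta_pos": [0.0085,-0.0388,0],"angular": [0,0,0]},{"grip": -0.65,"delta_pos": [0.0085,-0.0388,0],"angular": [0,0,0]},{"grip": -0.65,"delta_pos": [0.0085,-0.0388,-0.01],"angular": [0,0,0]},{"grip": -0.65,"delta_pos": [0.0085,-0.0388,-0.02],"angular": [0,0,0]},{"grip": -0.65,"delta_pos": [0.0085,-0.0388,-0.03],"angular": [0,0,0]},{"grip": -0.65,"delta_pos": [0.009,-0.0462,-0.03],"angular": [0,0,0]},{"grip": -0.65,"delta_pos": [0,0,-0.02],"angular": [0,0,0]},{"grip": -0.65,"delta_pos": [0,0,0],"angular": [0,0,0]},{"grip": -0.65,"delta_pos": [0,0,0],"angular": [0,0,0]}])

```text
time_s: 12.58
position: [628.3, -78.1, 111.3]
eef_rot: [0.106, 0.699, -0.106, 0.699]
wrist_force: [-0.0, -0.1, 1.3]
gripper_width: 0.822
```

```bash
python3 - <<'E'
from h import *
c,st=shot("wrist","pics/w_y.png");x,y,z=st["position"];print(st["position"],st["gripper_width"],st["q"].round(2))
for r in(27,30):
  q=circ(c,st,x,y,34,r);print(q.min(0),q.max(0))
u,v=map(int,proj(c,st,[[x,y,34]])[0]);print(u-70,v-60)
cv2.imwrite("pics/yz.png",cv2.resize(c["frame"][v-60:v+60,u-70:u+70],None,fx=5,fy=5,interpolation=cv2.INTER_CUBIC))
ring(c,st,"yellow",(u,v),60)
E
```

```text
[628.26946059 -78.05115799 111.32998689] 0.8224144609436754 [-0.12  0.57  0.27  1.75 -0.19  0.85  1.5 ]
[240.96974157 190.34586713] [306.30092516 252.70118232]
[237.33435832 186.66612736] [309.92857071 255.96633028]
203 162
yellow outer [270.8 217.5] [72.  74.5] z34 [623.5 -79.   34. ] z21 [627.2 -80.3  21. ]
yellow inner [270.7 214.9] [56.1 62.5] z34 [621.4 -78.4  34. ] z21 [625.  -79.7  21. ]
```

View pics/yz.png

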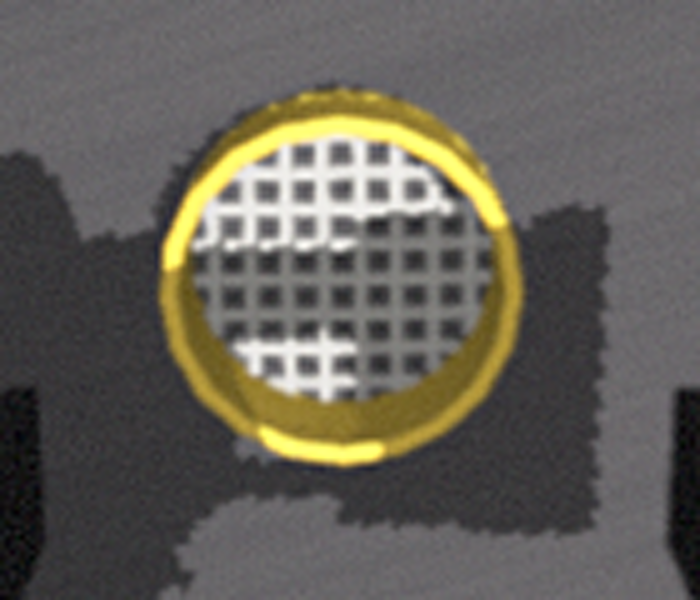

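The rim spans u 235..307.6 and v 184.6..255, so the correction is (-1.8,-1.4) mm. I descend and grasp.

Request:
servo_tool(newtons=15, targets=[{"grip": -0.65,"delta_pos": [-0.0018,-0.0014,-0.02],"angular": [0,0,0]},{"grip": -0.65,"delta_pos": [0,0,-0.03],"angular": [0,0,0]},{"grip": -0.65,"delta_pos": [0,0,-0.025],"angular": [0,0,0]},{"grip": -0.65,"delta_pos": [0,0,-0.012],"angular": [0,0,0]},{"grip": -0.65,"delta_pos": [0,0,-0.005],"angular": [0,0,0]},{"grip": -0.65,"delta_pos": [0,0,0],"angular": [0,0,0]},{"grip": -0.65,"delta_pos": [0,0,0],"angular": [0,0,0]}])

```text
time_s: 13.5
position: [626.8, -80.9, 19.5]
eef_rot: [0.107, 0.698, -0.107, 0.7]
wrist_force: [-0.1, -0.4, 0.2]
gripper_width: 0.827
```

Request:
servo_tool(newtons=15, targets=[{"grip": 1,"delta_pos": [0,0,0],"angular": [0,0,0]},{"grip": 1,"delta_pos": [0,0,0],"angular": [0,0,0]},{"grip": 1,"delta_pos": [0,0,0],"angular": [0,0,0]},{"grip": 1,"delta_pos": [0,0,0],"angular": [0,0,0]},{"grip": 1,"delta_pos": [0,0,0],"angular": [0,0,0]}])

```text
time_s: 14.12
position: [626.6, -80.7, 19.1]
eef_rot: [0.107, 0.699, -0.107, 0.699]
wrist_force: [-1.0, 1.1, 5.4]
gripper_width: 0.657
```

Request:
servo_tool(targets=[{"grip": 1,"delta_pos": [0,0,0.02],"angular": [0,0,0]},{"grip": 1,"delta_pos": [0,0,0.04],"angular": [0,0,0]},{"grip": 1,"delta_pos": [0,0,0.04],"angular": [0,0,0]},{"grip": 1,"delta_pos": [-0.006,0.0175,0.04],"angular": [0,0,0]},{"grip": 1,"delta_pos": [-0.0135,0.0385,0.03],"angular": [0,0,0]},{"grip": 1,"delta_pos": [-0.0135,0.0385,0.01],"angular": [0,0,0]},{"grip": 1,"delta_pos": [-0.0135,0.0385,0],"angular": [0,0,0]},{"grip": 1,"delta_pos": [-0.0135,0.0385,0],"angular": [0,0,0]},{"grip": 1,"delta_pos": [-0.0135,0.0385,0],"angular": [0,0,0]},{"grip": 1,"delta_pos": [-0.0135,0.0385,0],"angular": [0,0,0]},{"grip": 1,"delta_pos": [-0.0135,0.0385,0],"angular": [0,0,0]},{"grip": 1,"delta_pos": [-0.0135,0.0385,0],"angular": [0,0,0]},{"grip": 1,"delta_pos": [-0.0135,0.0385,0],"angular": [0,0,0]},{"grip": 1,"delta_pos": [-0.0135,0.0385,0],"angular": [0,0,0]},{"grip": 1,"delta_pos": [-0.0135,0.0385,0],"angular": [0,0,0]},{"grip": 1,"delta_pos": [-0.0135,0.0365,-0.02],"angular": [0,0,0]},{"grip": 1,"delta_pos": [0,0,-0.03],"angular": [0,0,0]},{"grip": 1,"delta_pos": [0,0,-0.02],"angular": [0,0,0]},{"grip": 1,"delta_pos": [0,0,0],"angular": [0,0,0]},{"grip": 1,"delta_pos": [0,0,0],"angular": [0,0,0]}])

```text
time_s: 16.62
position: [458.8, 396.9, 129.8]
eef_rot: [0.107, 0.699, -0.106, 0.699]
wrist_force: [-0.6, -0.5, -1.0]
gripper_width: 0.654
```

```bash
python3 - <<'E'
from h import *
c,st=shot("wrist","pics/w_yh.png");x,y,z=st["position"];print(st["position"],st["gripper_width"],st["wrist_force"])
q=circ(c,st,x,y,z+15,30);print(q.min(0),q.max(0))
cv2.imwrite("pics/yh.png",cv2.resize(c["frame"][190:330,190:360],None,fx=4,fy=4,interpolation=cv2.INTER_CUBIC))
E
```

```text
[458.78309254 396.90319222 129.81837544] 0.6541374453472785 [-0.60719206 -0.51460548 -1.0266867 ]
[217.48856654 221.26660938] [330.10603277 323.84870729]
```

View pics/yh.png

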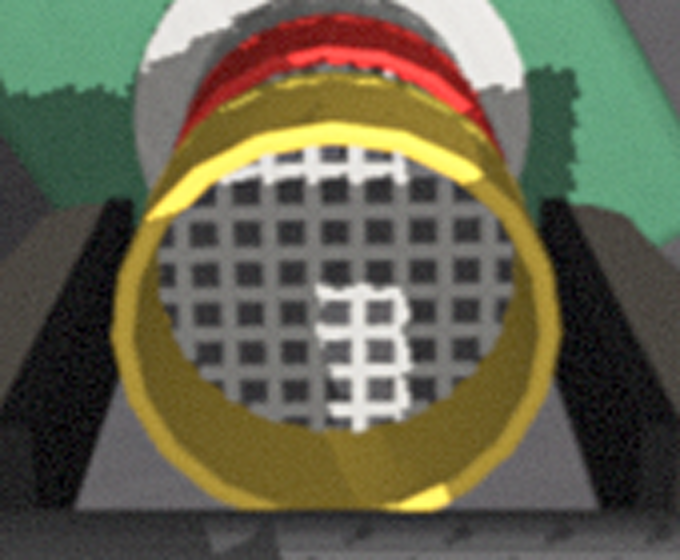

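Yellow is held centred and aligned above red, at the release position of red. I lower it.

Request:
servo_tool(targets=[{"grip": 1,"delta_pos": [0,0,-0.005],"angular": [0,0,0]},{"grip": 1,"delta_pos": [0,0,-0.005],"angular": [0,0,0]},{"grip": 1,"delta_pos": [0,0,-0.003],"angular": [0,0,0]},{"grip": 1,"delta_pos": [0,0,-0.002],"angular": [0,0,0]},{"grip": 1,"delta_pos": [0,0,0],"angular": [0,0,0]}])

```text
time_s: 17.3
position: [458.2, 396.7, 113.5]
eef_rot: [0.107, 0.699, -0.107, 0.699]
wrist_force: [-0.9, 0.4, -0.9]
gripper_width: 0.654
```

Request:
servo_tool(targets=[{"grip": 1,"delta_pos": [0,0,-0.001],"angular": [0,0,0]},{"grip": 1,"delta_pos": [0,0,-0.001],"angular": [0,0,0]},{"grip": 1,"delta_pos": [0,0,0],"angular": [0,0,0]}])

```text
time_s: 17.68
position: [458.3, 396.8, 113.1]
eef_rot: [0.107, 0.699, -0.106, 0.699]
wrist_force: [-2.1, -2.1, 8.3]
gripper_width: 0.66
```

Firm contact at 113.1, the expected seated height. I release and check.

Request:
servo_tool(targets=[{"grip": -0.65,"delta_pos": [0,0,0],"angular": [0,0,0]},{"grip": -0.65,"delta_pos": [0,0,0],"angular": [0,0,0]},{"grip": -0.65,"delta_pos": [0,0,0],"angular": [0,0,0]},{"grip": -0.65,"delta_pos": [0,0,0.015],"angular": [0,0,0]},{"grip": -0.65,"delta_pos": [0,0,0.03],"angular": [0,0,0]},{"grip": -0.65,"delta_pos": [0.02,-0.006,0.04],"angular": [0,0,0]},{"grip": -0.65,"delta_pos": [0.025,-0.008,0.02],"angular": [0,0,0]},{"grip": -0.65,"delta_pos": [0.025,-0.008,0],"angular": [0,0,0]},{"grip": -0.65,"delta_pos": [0,0,0],"angular": [0,0,0]},{"grip": -0.65,"delta_pos": [0,0,0],"angular": [0,0,0]}])

```text
time_s: 18.92
position: [527.0, 375.2, 216.5]
eef_rot: [0.106, 0.699, -0.106, 0.699]
wrist_force: [0.5, 0.5, -0.4]
gripper_width: 0.826
```

```bash
python3 - <<'E'
from h import *
c,st=shot("wrist","pics/w_p4.png");print(st["position"],st["gripper_width"])
s,_=shot("scene","pics/s_p4.png")
ring(c,st,"yellow",proj(c,st,[[459,396.5,128]])[0],60,128)
a=c["frame"][60:200,200:350];b=s["frame"][50:130,273:373]
cv2.imwrite("pics/p4.png",np.hstack([cv2.resize(a,(428,400)),cv2.resize(b,(372,400),interpolation=cv2.INTER_CUBIC)]))
E
```

```text
[527.01690487 375.22948819 216.54347589] 0.8259185033725864
yellow outer [273.4 130.5] [73.1 75.5] z34 [456.8 396.7 128. ] z21 [456.9 396.7 115. ]
yellow inner [273.8 130.3] [65.2 67.5] z34 [456.8 397.1 128. ] z21 [456.9 397.1 115. ]
```

View pics/p4.png

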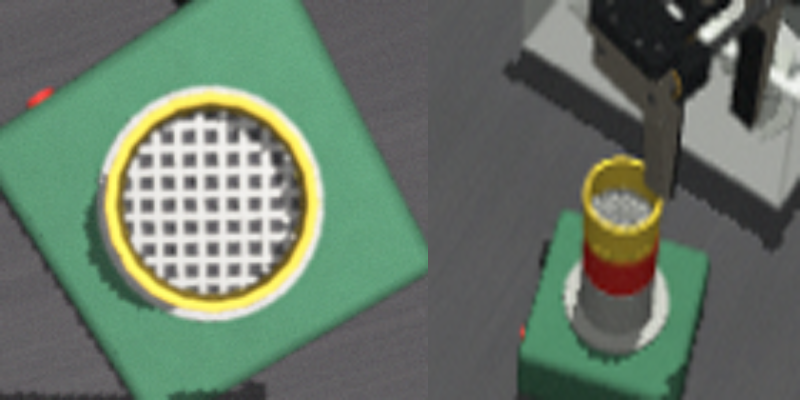

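Yellow is seated upright with rims concentric at about (457,397). Next is blue.

Request:
servo_tool(targets=[{"grip": -0.65,"delta_pos": [-0.002,-0.018,0],"angular": [0,0,0]},{"grip": -0.65,"delta_pos": [-0.0055,-0.0392,0],"angular": [0,0,0]},{"grip": -0.65,"delta_pos": [-0.0055,-0.0392,0],"angular": [0,0,0]},{"grip": -0.65,"delta_pos": [-0.0055,-0.0392,0],"angular": [0,0,0]},{"grip": -0.65,"delta_pos": [-0.0055,-0.0392,0],"angular": [0,0,0]},{"grip": -0.65,"delta_pos": [-0.0055,-0.0392,0],"angular": [0,0,0]},{"grip": -0.65,"delta_pos": [-0.0055,-0.0392,0],"angular": [0,0,0]},{"grip": -0.65,"delta_pos": [-0.0055,-0.0392,0],"angular": [0,0,0]},{"grip": -0.65,"delta_pos": [-0.0055,-0.0392,0],"angular": [0,0,0]},{"grip": -0.65,"delta_pos": [-0.0055,-0.0392,0],"angular": [0,0,0]},{"grip": -0.65,"delta_pos": [-0.0055,-0.0392,0],"angular": [0,0,0]},{"grip": -0.65,"delta_pos": [-0.0055,-0.0392,-0.01],"angular": [0,0,0]},{"grip": -0.65,"delta_pos": [-0.0055,-0.0392,-0.02],"angular": [0,0,0]},{"grip": -0.65,"delta_pos": [-0.0055,-0.0392,-0.03],"angular": [0,0,0]},{"grip": -0.65,"delta_pos": [-0.0055,-0.0344,-0.03],"angular": [0,0,0]},{"grip": -0.65,"delta_pos": [0,0,-0.02],"angular": [0,0,0]},{"grip": -0.65,"delta_pos": [0,0,0],"angular": [0,0,0]},{"grip": -0.65,"delta_pos": [0,0,0],"angular": [0,0,0]}])

```text
time_s: 21.28
position: [449.3, -187.1, 107.3]
eef_rot: [0.107, 0.699, -0.106, 0.699]
wrist_force: [-0.5, 0.6, 0.1]
gripper_width: 0.827
```

```bash
python3 - <<'E'
from h import *
c,st=shot("wrist","pics/w_b.png");x,y,z=st["position"];print(st["position"],st["gripper_width"],st["q"].round(2))
for r in(27,30):
  q=circ(c,st,x,y,34,r);print(q.min(0),q.max(0))
u,v=map(int,proj(c,st,[[x,y,34]])[0]);print(u-70,v-60)
cv2.imwrite("pics/bz.png",cv2.resize(c["frame"][v-60:v+60,u-70:u+70],None,fx=5,fy=5,interpolation=cv2.INTER_CUBIC))
ring(c,st,"blue",(u,v),60)
E
```

```text
[ 449.25426039 -187.13579115  107.34560193] 0.8265179592928775 [-0.01  0.37  0.4   2.11 -0.22  0.7   1.81]
[240.52159834 191.34347537] [306.87056212 254.58294063]
[236.83025714 187.60805951] [310.55552471 257.8913965 ]
203 163
blue outer [271.6 216.5] [72.9 75.1] z34 [ 442.8 -186.9   34. ] z21 [ 446.5 -188.1   21. ]
blue inner [271.5 214.3] [57.1 64.2] z34 [ 441.  -186.4   34. ] z21 [ 444.6 -187.6   21. ]
```

View pics/bz.png

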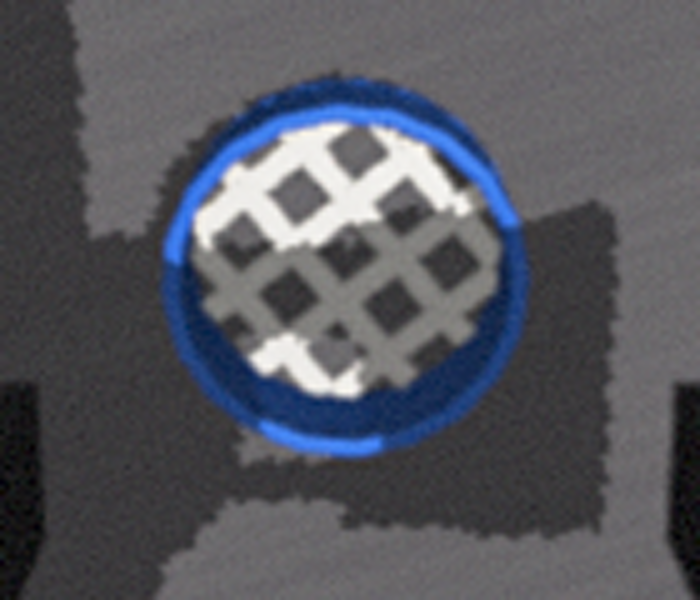

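The blue rim spans u 235.6..308.6 and v 183.4..254.4, so the correction is (-3.5,-0.3) mm.

Request:
servo_tool(newtons=15, targets=[{"grip": -0.65,"delta_pos": [-0.0035,-0.0003,-0.02],"angular": [0,0,0]},{"grip": -0.65,"delta_pos": [0,0,-0.03],"angular": [0,0,0]},{"grip": -0.65,"delta_pos": [0,0,-0.023],"angular": [0,0,0]},{"grip": -0.65,"delta_pos": [0,0,-0.011],"angular": [0,0,0]},{"grip": -0.65,"delta_pos": [0,0,-0.005],"angular": [0,0,0]},{"grip": -0.65,"delta_pos": [0,0,0],"angular": [0,0,0]},{"grip": -0.65,"delta_pos": [0,0,0],"angular": [0,0,0]}])

```text
time_s: 22.2
position: [446.3, -187.7, 18.3]
eef_rot: [0.107, 0.699, -0.107, 0.7]
wrist_force: [-0.1, 0.4, 0.5]
gripper_width: 0.827
```

Request:
servo_tool(newtons=15, targets=[{"grip": 1,"delta_pos": [0,0,0],"angular": [0,0,0]},{"grip": 1,"delta_pos": [0,0,0],"angular": [0,0,0]},{"grip": 1,"delta_pos": [0,0,0],"angular": [0,0,0]},{"grip": 1,"delta_pos": [0,0,0],"angular": [0,0,0]},{"grip": 1,"delta_pos": [0,0,0],"angular": [0,0,0]}])

```text
time_s: 22.82
position: [445.9, -187.6, 17.9]
eef_rot: [0.107, 0.699, -0.107, 0.699]
wrist_force: [-0.3, -0.3, 4.9]
gripper_width: 0.645
```

Request:
servo_tool(targets=[{"grip": 1,"delta_pos": [0,0,0.02],"angular": [0,0,0]},{"grip": 1,"delta_pos": [0,0,0.04],"angular": [0,0,0]},{"grip": 1,"delta_pos": [0,0,0.04],"angular": [0,0,0]},{"grip": 1,"delta_pos": [0.0005,0.0195,0.04],"angular": [0,0,0]},{"grip": 1,"delta_pos": [0.0008,0.039,0.04],"angular": [0,0,0]},{"grip": 1,"delta_pos": [0.0008,0.039,0.02],"angular": [0,0,0]},{"grip": 1,"delta_pos": [0.0008,0.039,0],"angular": [0,0,0]},{"grip": 1,"delta_pos": [0.0008,0.039,0],"angular": [0,0,0]},{"grip": 1,"delta_pos": [0.0008,0.039,0],"angular": [0,0,0]},{"grip": 1,"delta_pos": [0.0008,0.039,0],"angular": [0,0,0]},{"grip": 1,"delta_pos": [0.0008,0.039,0],"angular": [0,0,0]},{"grip": 1,"delta_pos": [0.0008,0.039,0],"angular": [0,0,0]},{"grip": 1,"delta_pos": [0.0008,0.039,0],"angular": [0,0,0]},{"grip": 1,"delta_pos": [0.0008,0.039,0],"angular": [0,0,0]},{"grip": 1,"delta_pos": [0.0008,0.039,0],"angular": [0,0,0]},{"grip": 1,"delta_pos": [0.0008,0.039,0],"angular": [0,0,0]},{"grip": 1,"delta_pos": [0.0008,0.039,0],"angular": [0,0,0]},{"grip": 1,"delta_pos": [0.0008,0.039,0],"angular": [0,0,0]},{"grip": 1,"delta_pos": [0.0008,0.0195,0],"angular": [0,0,0]},{"grip": 1,"delta_pos": [0,0,0],"angular": [0,0,0]}])

```text
time_s: 25.32
position: [457.6, 397.8, 216.8]
eef_rot: [0.106, 0.699, -0.107, 0.699]
wrist_force: [0.3, -0.1, -0.7]
gripper_width: 0.641
```

Request:
servo_tool(targets=[{"grip": 1,"delta_pos": [0,0,-0.02],"angular": [0,0,0]},{"grip": 1,"delta_pos": [0,0,-0.025],"angular": [0,0,0]},{"grip": 1,"delta_pos": [0,0,-0.015],"angular": [0,0,0]},{"grip": 1,"delta_pos": [0,0,0],"angular": [0,0,0]},{"grip": 1,"delta_pos": [0,0,0],"angular": [0,0,0]}])

```text
time_s: 25.95
position: [458.8, 397.3, 158.5]
eef_rot: [0.107, 0.699, -0.107, 0.699]
wrist_force: [0.4, -0.4, -1.2]
gripper_width: 0.637
```

```bash
python3 - <<'E'
from h import *
c,st=shot("wrist","pics/w_bh.png");x,y,z=st["position"];print(st["position"],st["gripper_width"],st["wrist_force"])
q=circ(c,st,x,y,z+16,30);print(q.min(0),q.max(0))
cv2.imwrite("pics/bh.png",cv2.resize(c["frame"][190:330,190:360],None,fx=4,fy=4,interpolation=cv2.INTER_CUBIC))
E
```

```text
[458.80678423 397.33143222 158.46396764] 0.6373238769079452 [ 0.40409389 -0.40848919 -1.21254939]
[217.14940553 221.85516986] [330.44506071 324.98127269]
```

View pics/bh.png

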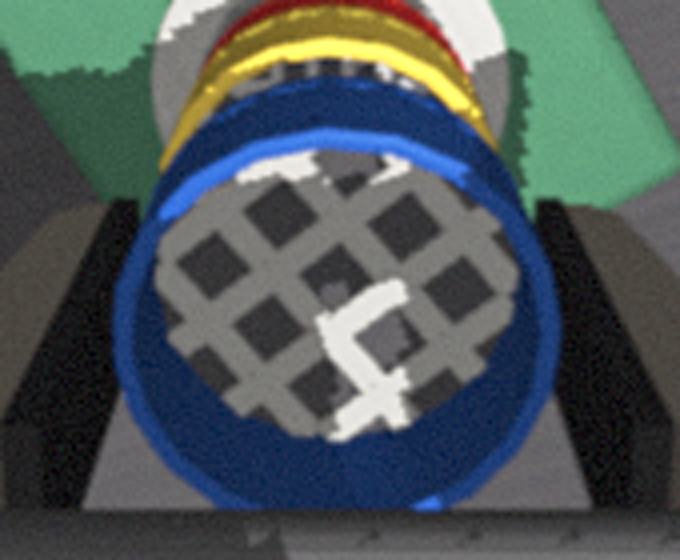

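Blue is held centred, with the rim within 1 px of prediction and yellow directly beneath. The measured width is slightly smaller (58.6 mm), so I lower it carefully.

Request:
servo_tool(targets=[{"grip": 1,"delta_pos": [0,0,-0.006],"angular": [0,0,0]},{"grip": 1,"delta_pos": [0,0,-0.005],"angular": [0,0,0]},{"grip": 1,"delta_pos": [0,0,-0.004],"angular": [0,0,0]},{"grip": 1,"delta_pos": [0,0,-0.002],"angular": [0,0,0]},{"grip": 1,"delta_pos": [0,0,-0.001],"angular": [0,0,0]},{"grip": 1,"delta_pos": [0,0,0],"angular": [0,0,0]}])

```text
time_s: 26.75
position: [458.2, 397.5, 139.6]
eef_rot: [0.107, 0.699, -0.107, 0.699]
wrist_force: [-0.2, 0.7, -1.1]
gripper_width: 0.642
```

Request:
servo_tool(targets=[{"grip": 1,"delta_pos": [0,0,-0.001],"angular": [0,0,0]},{"grip": 1,"delta_pos": [0,0,-0.001],"angular": [0,0,0]},{"grip": 1,"delta_pos": [0,0,0],"angular": [0,0,0]}])

```text
time_s: 27.12
position: [458.2, 397.5, 137.9]
eef_rot: [0.107, 0.699, -0.107, 0.699]
wrist_force: [-0.5, -0.6, 1.9]
gripper_width: 0.637
```

Request:
servo_tool(targets=[{"grip": 1,"delta_pos": [0,0,-0.0007],"angular": [0,0,0]},{"grip": 1,"delta_pos": [0,0,0],"angular": [0,0,0]}])

```text
time_s: 27.38
position: [458.3, 397.5, 137.9]
eef_rot: [0.107, 0.699, -0.107, 0.699]
wrist_force: [-2.3, -1.5, 6.4]
gripper_width: 0.645
```

Request:
servo_tool(targets=[{"grip": -0.65,"delta_pos": [0,0,0],"angular": [0,0,0]},{"grip": -0.65,"delta_pos": [0,0,0],"angular": [0,0,0]},{"grip": -0.65,"delta_pos": [0,0,0],"angular": [0,0,0]},{"grip": -0.65,"delta_pos": [0,0,0.015],"angular": [0,0,0]},{"grip": -0.65,"delta_pos": [0,0,0.03],"angular": [0,0,0]},{"grip": -0.65,"delta_pos": [0.02,-0.006,0.04],"angular": [0,0,0]},{"grip": -0.65,"delta_pos": [0.025,-0.008,0.02],"angular": [0,0,0]},{"grip": -0.65,"delta_pos": [0.025,-0.008,0],"angular": [0,0,0]},{"grip": -0.65,"delta_pos": [0,0,0],"angular": [0,0,0]},{"grip": -0.65,"delta_pos": [0,0,0],"angular": [0,0,0]}])

```text
time_s: 28.62
position: [527.0, 376.0, 241.9]
eef_rot: [0.106, 0.699, -0.106, 0.699]
wrist_force: [0.0, -0.4, 0.5]
gripper_width: 0.824
```

```bash
python3 - <<'E'
from h import *
c,st=shot("wrist","pics/w_p5.png");print(st["position"],st["gripper_width"])
s,_=shot("scene","pics/s_p5.png")
ring(c,st,"blue",proj(c,st,[[459,396.5,154]])[0],60,154)
a=c["frame"][60:200,200:350];b=s["frame"][50:130,273:373]
cv2.imwrite("pics/p5.png",np.hstack([cv2.resize(a,(428,400)),cv2.resize(b,(372,400),interpolation=cv2.INTER_CUBIC)]))
E
```

```text
[527.02303947 375.97014017 241.88470227] 0.823956110013389
blue outer [273.6 130.7] [74.1 76.6] z34 [457.  397.6 154. ] z21 [457.1 397.6 141. ]
blue inner [273.7 130.6] [66.2 68. ] z34 [457.  397.7 154. ] z21 [457.1 397.7 141. ]
```

View pics/p5.png

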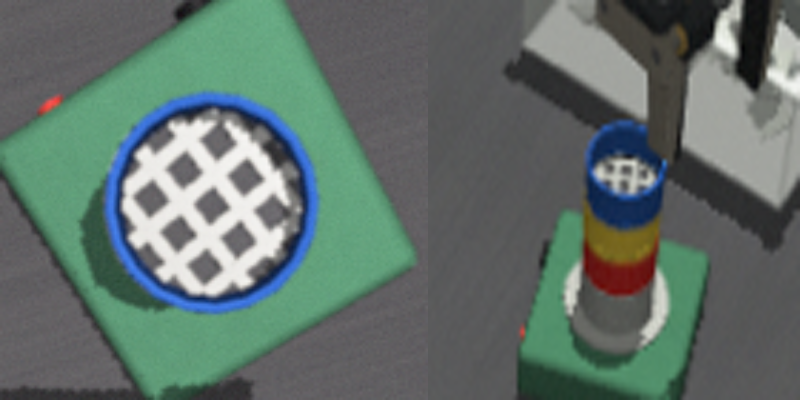

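Blue is seated upright at about (457,397.6), and the column is straight. Next is the lid.

Request:
servo_tool(targets=[{"grip": -0.09,"delta_pos": [-0.002,-0.018,0],"angular": [0,0,0]},{"grip": -0.09,"delta_pos": [-0.0045,-0.0379,0],"angular": [0,0,0]},{"grip": -0.09,"delta_pos": [-0.0045,-0.0379,0],"angular": [0,0,0]},{"grip": -0.09,"delta_pos": [-0.0045,-0.0379,0],"angular": [0,0,0]},{"grip": -0.09,"delta_pos": [-0.0045,-0.0379,0],"angular": [0,0,0]},{"grip": -0.09,"delta_pos": [-0.0045,-0.0379,0],"angular": [0,0,0]},{"grip": -0.09,"delta_pos": [-0.0045,-0.0379,0],"angular": [0,0,0]},{"grip": -0.09,"delta_pos": [-0.0045,-0.0379,-0.02],"angular": [0,0,0]},{"grip": -0.09,"delta_pos": [-0.0045,-0.0379,-0.03],"angular": [0,0,0]},{"grip": -0.09,"delta_pos": [-0.0045,-0.0379,-0.03],"angular": [0,0,0]},{"grip": -0.09,"delta_pos": [-0.005,-0.0379,-0.03],"angular": [0,0,0]},{"grip": -0.09,"delta_pos": [0,0,-0.02],"angular": [0,0,0]},{"grip": -0.09,"delta_pos": [0,0,0],"angular": [0,0,0]},{"grip": -0.09,"delta_pos": [0,0,0],"angular": [0,0,0]}])

```text
time_s: 30.48
position: [480.9, -21.4, 112.7]
eef_rot: [0.107, 0.699, -0.106, 0.699]
wrist_force: [0.8, 0.3, -0.1]
gripper_width: 0.545
```

```bash
python3 - <<'E'
from h import *
c,st=shot("wrist","pics/w_l.png");x,y,z=st["position"];print(st["position"],st["gripper_width"],st["q"].round(2))
for zz,r in((37,11),(14.5,30)):
  q=circ(c,st,x,y,zz,r);print(q.min(0),q.max(0))
u,v=map(int,proj(c,st,[[x,y,25]])[0]);print(u-70,v-60)
cv2.imwrite("pics/lz.png",cv2.resize(c["frame"][v-60:v+60,u-70:u+70],None,fx=5,fy=5,interpolation=cv2.INTER_CUBIC))
E
```

```text
[480.88466399 -21.35600344 112.69390051] 0.5449753234932169 [-0.26  0.35  0.28  2.11 -0.15  0.7   1.38]
[260.29221464 210.07073758] [287.07267894 235.59887576]
[240.04691729 182.05326575] [307.2582433  246.61630191]
203 158
```

View pics/lz.png

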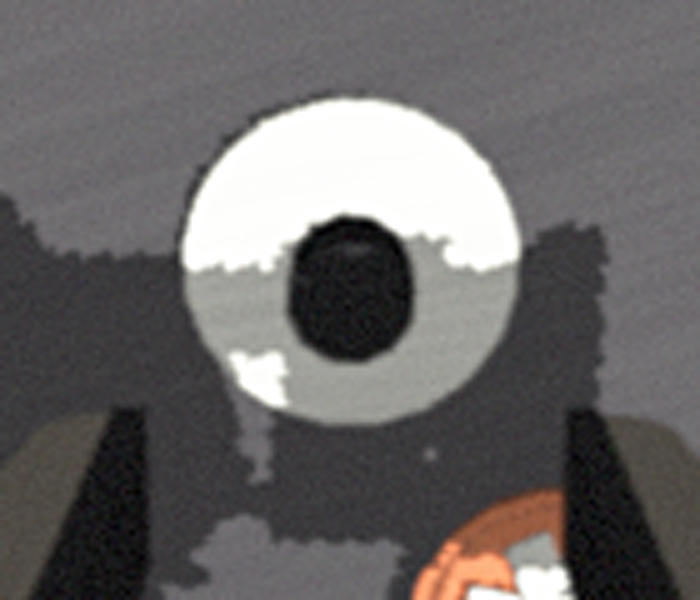

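The lid disc spans u 239.4..307 with its lower edge at v 243.4, and the knob is at u 260.6..285.6. The correction is (-3.2,+0.6) mm.

Request:
servo_tool(newtons=20, targets=[{"grip": -0.09,"delta_pos": [-0.0032,0.0006,-0.02],"angular": [0,0,0]},{"grip": -0.09,"delta_pos": [0,0,-0.03],"angular": [0,0,0]},{"grip": -0.09,"delta_pos": [0,0,-0.022],"angular": [0,0,0]},{"grip": -0.09,"delta_pos": [0,0,-0.01],"angular": [0,0,0]},{"grip": -0.09,"delta_pos": [0,0,-0.005],"angular": [0,0,0]},{"grip": -0.09,"delta_pos": [0,0,0],"angular": [0,0,0]},{"grip": -0.09,"delta_pos": [0,0,0],"angular": [0,0,0]}])

```text
time_s: 31.4
position: [478.0, -20.9, 25.6]
eef_rot: [0.107, 0.699, -0.107, 0.699]
wrist_force: [-0.1, -0.4, -1.1]
gripper_width: 0.545
```

```bash
python3 - <<'E'
from h import *
c,st=shot("wrist","pics/w_l2.png");x,y,z=st["position"];print(st["position"],st["gripper_width"])
for zz,r in((37,11),(14.5,30)):
  q=circ(c,st,x,y,zz,r);print(q.min(0),q.max(0))
cv2.imwrite("pics/l2.png",cv2.resize(c["frame"][190:330,190:360],None,fx=4,fy=4,interpolation=cv2.INTER_CUBIC))
E
```

```text
[478.02380456 -20.93542785  25.57291357] 0.5449242560877433
[253.59330537 253.15577675] [293.98443803 289.99035858]
[225.02424558 208.00677522] [322.44111867 298.32839537]
```

View pics/l2.png

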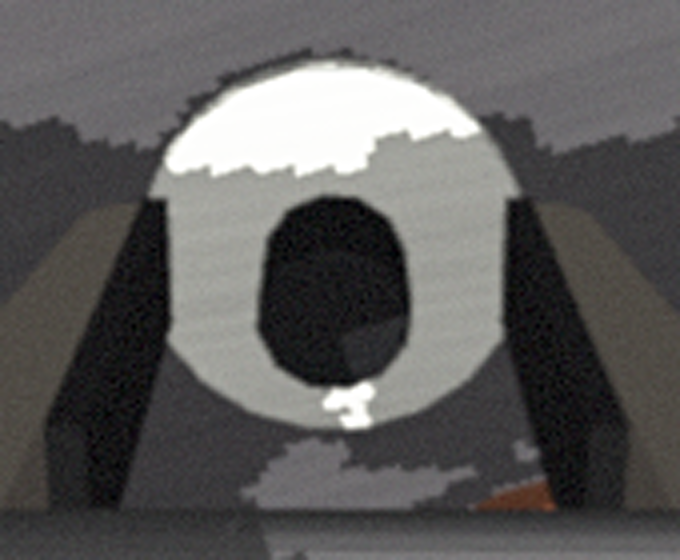

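Well centred, within about 1 mm. I close, lift and carry.

Request:
servo_tool(newtons=20, targets=[{"grip": 1,"delta_pos": [0,0,0],"angular": [0,0,0]},{"grip": 1,"delta_pos": [0,0,0],"angular": [0,0,0]},{"grip": 1,"delta_pos": [0,0,0],"angular": [0,0,0]},{"grip": 1,"delta_pos": [0,0,0],"angular": [0,0,0]},{"grip": 1,"delta_pos": [0,0,0],"angular": [0,0,0]},{"grip": 1,"delta_pos": [0,0,0],"angular": [0,0,0]},{"grip": 1,"delta_pos": [0,0,0],"angular": [0,0,0]}])

```text
time_s: 32.33
position: [477.5, -21.0, 24.9]
eef_rot: [0.107, 0.699, -0.107, 0.699]
wrist_force: [-0.3, -0.3, 1.7]
gripper_width: 0.23
```

Request:
servo_tool(targets=[{"grip": 1,"delta_pos": [0,0,0.02],"angular": [0,0,0]},{"grip": 1,"delta_pos": [0,0,0.04],"angular": [0,0,0]},{"grip": 1,"delta_pos": [0,0,0.045],"angular": [0,0,0]},{"grip": 1,"delta_pos": [0,0,0.045],"angular": [0,0,0]},{"grip": 1,"delta_pos": [0,0,0.045],"angular": [0,0,0]},{"grip": 1,"delta_pos": [0,0,0.02],"angular": [0,0,0]},{"grip": 1,"delta_pos": [0,0,0],"angular": [0,0,0]}])

```text
time_s: 33.2
position: [478.2, -20.9, 241.0]
eef_rot: [0.107, 0.698, -0.106, 0.7]
wrist_force: [-0.4, 0.8, -1.9]
gripper_width: 0.231
```

```bash
python3 - <<'E'
from h import *
c,st=shot("wrist","pics/w_l3.png");x,y,z=st["position"];print(st["position"],st["gripper_width"])
o=z-25.5
for zz,r in((37+o,11),(14.5+o,30)):
  q=circ(c,st,x,y,zz,r);print(q.min(0),q.max(0))
cv2.imwrite("pics/l3.png",cv2.resize(c["frame"][190:330,190:360],None,fx=4,fy=4,interpolation=cv2.INTER_CUBIC))
E
```

```text
[478.19534313 -20.89882861 241.0177469 ] 0.2310368887041345
[253.60545432 253.25307207] [294.01190458 290.06943146]
[224.97833081 208.02973791] [322.43443389 298.32379093]
```

View pics/l3.png

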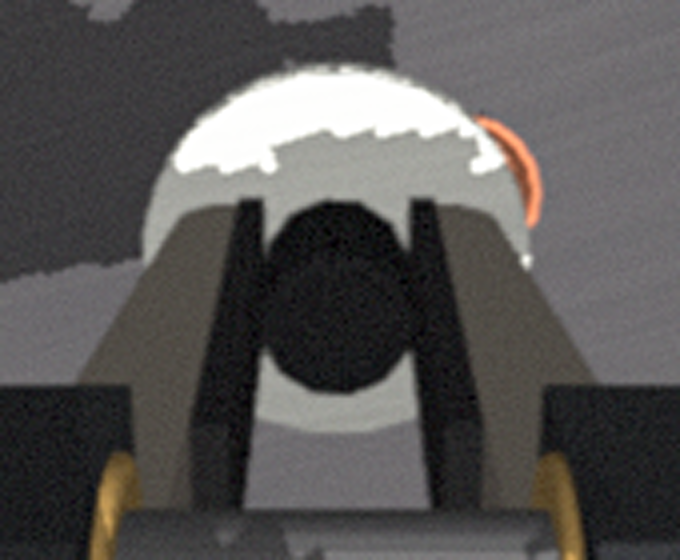

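The lid is held level and centred, with its lower disc edge at v 298 as predicted. I carry it to the column.

Request:
servo_tool(targets=[{"grip": 1,"delta_pos": [-0.001,0.018,0],"angular": [0,0,0]},{"grip": 1,"delta_pos": [-0.0018,0.0382,0],"angular": [0,0,0]},{"grip": 1,"delta_pos": [-0.0018,0.0382,0],"angular": [0,0,0]},{"grip": 1,"delta_pos": [-0.0018,0.0382,0],"angular": [0,0,0]},{"grip": 1,"delta_pos": [-0.0018,0.0382,0],"angular": [0,0,0]},{"grip": 1,"delta_pos": [-0.0018,0.0382,0],"angular": [0,0,0]},{"grip": 1,"delta_pos": [-0.0018,0.0382,0],"angular": [0,0,0]},{"grip": 1,"delta_pos": [-0.0018,0.0382,0],"angular": [0,0,0]},{"grip": 1,"delta_pos": [-0.0018,0.0382,0],"angular": [0,0,0]},{"grip": 1,"delta_pos": [-0.0018,0.0382,0],"angular": [0,0,0]},{"grip": 1,"delta_pos": [-0.0018,0.0382,0],"angular": [0,0,0]},{"grip": 1,"delta_pos": [-0.001,0.0182,0],"angular": [0,0,0]},{"grip": 1,"delta_pos": [0,0,0],"angular": [0,0,0]},{"grip": 1,"delta_pos": [0,0,-0.02],"angular": [0,0,0]},{"grip": 1,"delta_pos": [0,0,-0.02],"angular": [0,0,0]},{"grip": 1,"delta_pos": [0,0,-0.01],"angular": [0,0,0]},{"grip": 1,"delta_pos": [0,0,0],"angular": [0,0,0]},{"grip": 1,"delta_pos": [0,0,0],"angular": [0,0,0]}])

```text
time_s: 35.5
position: [458.0, 397.1, 190.7]
eef_rot: [0.107, 0.699, -0.107, 0.699]
wrist_force: [0.2, 0.4, -0.9]
gripper_width: 0.232
```

```bash
python3 - <<'E'
from h import *
c,st=shot("wrist","pics/w_lh.png");print(st["position"],st["gripper_width"],st["wrist_force"])
s,_=shot("scene","pics/s_lh.png")
a=c["frame"][160:300,200:350];b=s["frame"][40:130,273:373]
cv2.imwrite("pics/lh.png",np.hstack([cv2.resize(a,(428,400)),cv2.resize(b,(372,400),interpolation=cv2.INTER_CUBIC)]))
E
```

```text
[458.02862778 397.0954726  190.68288637] 0.23153726739171937 [ 0.16756232  0.37777341 -0.91148529]
```

View pics/lh.png

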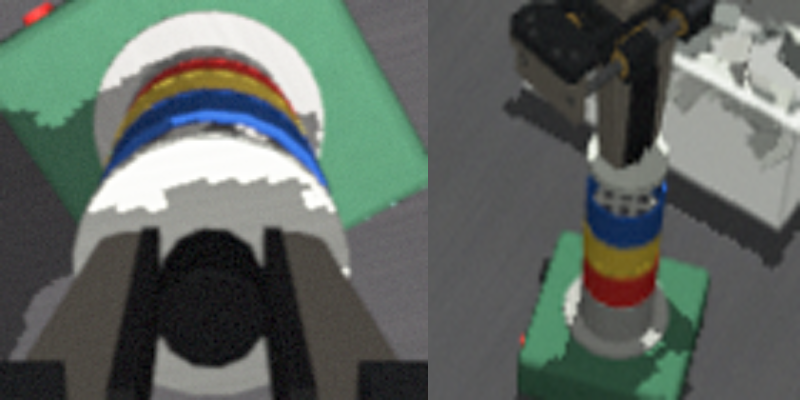

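The lid is directly above the column and aligned in both views. I lower it.

Request:
servo_tool(targets=[{"grip": 1,"delta_pos": [0.0003,0.0002,-0.006],"angular": [0,0,0]},{"grip": 1,"delta_pos": [0,0,-0.005],"angular": [0,0,0]},{"grip": 1,"delta_pos": [0,0,-0.004],"angular": [0,0,0]},{"grip": 1,"delta_pos": [0,0,-0.002],"angular": [0,0,0]},{"grip": 1,"delta_pos": [0,0,-0.001],"angular": [0,0,0]},{"grip": 1,"delta_pos": [0,0,0],"angular": [0,0,0]}])

```text
time_s: 36.35
position: [457.8, 397.4, 171.9]
eef_rot: [0.107, 0.699, -0.107, 0.699]
wrist_force: [-0.4, -0.3, 0.1]
gripper_width: 0.229
```

Request:
servo_tool(targets=[{"grip": 1,"delta_pos": [0,0,-0.001],"angular": [0,0,0]},{"grip": 1,"delta_pos": [0,0,-0.001],"angular": [0,0,0]},{"grip": 1,"delta_pos": [0,0,0],"angular": [0,0,0]}])

```text
time_s: 36.72
position: [458.0, 397.6, 170.9]
eef_rot: [0.107, 0.699, -0.106, 0.699]
wrist_force: [-1.4, -1.6, 4.6]
gripper_width: 0.232
```

Contact at 170.9 against an expected 171. I release to a modest opening and withdraw.

Request:
servo_tool(targets=[{"grip": -0.09,"delta_pos": [0,0,0],"angular": [0,0,0]},{"grip": -0.09,"delta_pos": [0,0,0],"angular": [0,0,0]},{"grip": -0.09,"delta_pos": [0,0,0],"angular": [0,0,0]},{"grip": -0.09,"delta_pos": [0,0,0],"angular": [0,0,0]},{"grip": -0.09,"delta_pos": [0,0,0.015],"angular": [0,0,0]},{"grip": -0.09,"delta_pos": [0,0,0.03],"angular": [0,0,0]},{"grip": -0.09,"delta_pos": [0.02,-0.006,0.04],"angular": [0,0,0]},{"grip": -0.09,"delta_pos": [0.025,-0.008,0.02],"angular": [0,0,0]},{"grip": -0.09,"delta_pos": [0.025,-0.008,0],"angular": [0,0,0]},{"grip": -0.09,"delta_pos": [0,0,0],"angular": [0,0,0]},{"grip": -0.09,"delta_pos": [0,0,0],"angular": [0,0,0]},{"grip": -0.09,"delta_pos": [0,0,0],"angular": [0,0,0]}])

```text
time_s: 38.22
position: [526.5, 376.2, 274.8]
eef_rot: [0.106, 0.699, -0.106, 0.699]
wrist_force: [0.2, -0.7, -1.3]
gripper_width: 0.542
```

```bash
python3 - <<'E'
from h import *
c,st=shot("wrist","pics/w_end.png");print(st["position"],st["gripper_width"],st["wrist_force"])
s,_=shot("scene","pics/s_end.png");t,_=shot("top","pics/t_end.png")
q=circ(c,st,458,397.3,160.5,30);print(q.min(0),q.max(0))
a=c["frame"][60:200,200:350];b=s["frame"][40:130,273:373]
cv2.imwrite("pics/end.png",np.hstack([cv2.resize(a,(428,400)),cv2.resize(b,(372,400),interpolation=cv2.INTER_CUBIC)]))
E
```

```text
[526.47676671 376.24691934 274.84086093] 0.5421997582761799 [ 0.15615344 -0.65553483 -1.27639002]
[239.48863363  95.85585319] [307.61725652 166.44623066]
```

View pics/end.png

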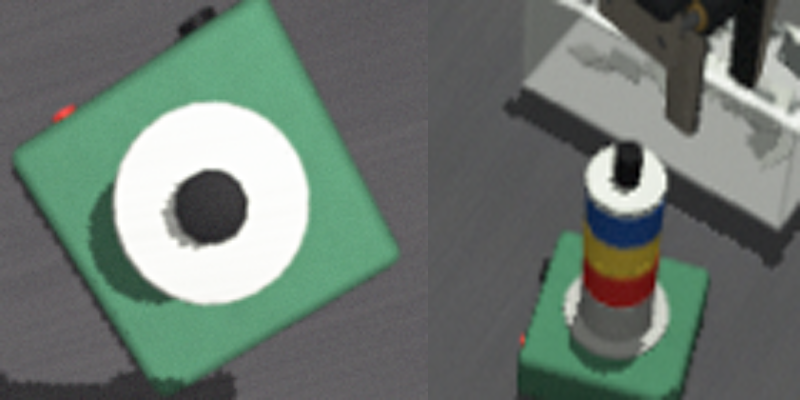

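View pics/t_end.png

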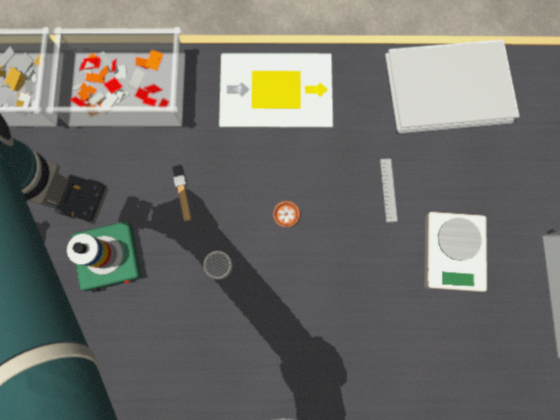

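The column is complete and upright. The lid disc spans u 240..308 and v 95..166, matching the prediction. The dish, spare and brush are where they started, and the gripper is clear.

```bash
python3 -c "
from plant import hand_in
print(hand_in())"
```

```text
the job is handed in; nothing more can be done
None
```

The sieve column is assembled on the shaker and handed in at about 38 s, well inside the 104 s limit. From the bottom up it is red, yellow, blue and lid, each placed and released one at a time; `hand_in()` reports no verdict.

**Seating:** each piece made contact at its expected height to within about 1 mm, with vertical forces below 10 N. After each release, the wrist view put the rim within about 2 mm of the column axis at (458, 397) and showed it upright. The last wrist and scene pictures show a straight column with the lid level and the gripper clear.

**Left alone:** in the last top picture the spare sieve, dish and brush lie at the same pixels as at the start, judged by eye.

**Disagreements:**
- The first pan estimates from the three cameras differed by about 5 mm. A wrist view from straight above settled it.
- The jaws read about 1.5 mm narrower on blue than on the other two sieves. Its rim looked normal, and it seated at the expected height.

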